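# Turn the agar plates over and put them in the incubator

## Robot

A 6-joint arm with a two-finger parallel gripper is mounted at the origin on the work surface. World frame = base frame: x ahead of the robot, y to its left, z up, the work surface at z = 0. Lengths are in mm, angles in rad, forces in N, time in s.
With the tool pointing down it reaches from about 275 to 825 mm from the base axis. Payload 5.2 kg.
Tool frame: the origin (TCP) lies at the very end of the fingers, on their centre line; the grasp point (between the pads) lies 19 mm behind it; z points along the fingers, x is the direction in which the jaws open and shut, and the axes are right-handed (so a half turn about z gives the same grasp; the last joint's range is limited). The gripper opens to 93 mm and grips with 3 to 60 N. Pads are 15 mm wide; open, the fingers measure 128 mm over their backs; the gripper's body (75 mm by 188 mm) begins 65 mm behind the grasp point.
Start: joints at [-0.203, 0.259, 1.535, -0, 1.348, -0.203], TCP at [550.005, 0.023, 218.653] pointing down, gripper open.
Joint ranges: [-3.14, 3.14], [-0.91, 2.08], [0.19, 2.58], [-1.22, 4.36], [0.22, 2.71], [-3.12, 3.12]. Speed limits (rad/s): [2.57, 2.57, 3.14, 3.14, 3.14, 3.14].

## Interface

Orientations are given as a unit quaternion [x, y, z, w].
In Python, from bench import robot, camera, spot_in, mark_of gives the robot as it stands.
- The arm moves only by the shell command python3 -m handwheel 'ROWS' [FORCE]. ROWS is JSON, a list of rows, each a list of 3 entries, a list of its own where there are three numbers: the turn, a rotation vector about the tool's x, y, z each as a share of 5 degrees, from -1 to 1, then the shift along the tool's x, y, z each as a share of 0.04 m, from -1 to 1, then the closure, from -1 (fully open) to 1 (shut), so that 0 is half open. A call has 1 to 12 rows; each row shifts and turns the commanded pose from where the row before left it, along the tool's axes as they then stand; what a row does not reach is not made up. A row lasts 1/12 s, in which the tool goes at most 41.7 mm and 7.16 degrees, less where a joint would pass 70% of its speed; a pose out of reach is approached as far as the arm can. A call with a number of a shift or a turn outside -1 to 1 is refused whole. A call with a gripper value outside its range is refused whole. The fingers move at their own pace and stop on an object; FORCE is the grip in N (left out, the last holds). Time passes only in rows, so rows that do not move let the fingers close. It gives the time, the measured TCP pose, the force and the opening at its end, in the units of the state.
- robot.sense(): the state, without advancing time (a new reading comes with each control period).
- camera(name): name is "scene" or "side" or "wrist"; returns a dict with "color" (480x640x3 uint8, red, green, blue), "vertical_fov" (degrees; the focal length in pixels is half the picture's height over the tangent of half this angle, whatever the lens; pixels are square), "cx", "cy" (the principal point, pixels), "R" (3x3) and "t" (3): a world point X has camera coordinates R X + t. Camera axes: x right, y down, z forward; pixel columns grow to the right and rows downward; lengths in mm; the calibration is good to about 2 mm. A picture is of the moment at which its call begins. There is no depth.
- robot.job_done(): hands the job in, once; it reports no verdict.
Trained networks look in the newest picture that a camera, given by its name, has taken for a name from the list of things; names that differ only in an ending like _2 or _b are one class to them, and where a whole thing is asked for, a point or a joint stands for the part that bears it (a point fixed in the world has none). Each returns a list of dicts, best first, with "p" (0 to 1); they miss things now and then, are a little off and sometimes report something else, mostly with a low value. They report only what shows in the picture. A call takes as long as a camera call. They do not tell look-alikes from the thing itself.
- spot_in(camera, target): "at" ([column, row] in pixels, amid what is visible of it).
- mark_of(camera, target): "at" ([column, row] in pixels: a listed point, or the origin of a listed thing).
The state is a dict: "time": time; "joints": joint angles; "qvel": joint speeds; "effort": joint torques, N m; "tool_pos": TCP position; "orientation": TCP orientation; "wrist_force": force on the tool from outside, world axes, zero at the start; "wrist_torque": the same for the moment, N m; "gripper_width": finger opening in mm.
Only numpy, scipy, OpenCV 4.12 (cv2) and the standard library are available. Lean on these libraries where they do the work, as an engineer would, in place of code of your own. Each camera call takes 0.05 s, during which the arm holds its last target. There are 200 camera calls.

## Task

Agar plates are incubated upside down: turn over every Petri dish lying on the bench (the flip ramp does that: a dish that tips over the front edge of its top ledge comes out at the foot on its other face) and lay them all lid-down, flat and side by side in the steel tray. Then slide the loaded tray fully home into the slot of the incubator, and after that press the start button on top of it. Leave the tube rack, the white tub and the bottle where they are.

Things in the scene. Friction and masses are not known exactly. Their poses are not given: they have to be found in the camera images.
- dish_a_mid (a point): centre (half-way up) of a closed Petri dish, one rigid disc 14 mm high, 28 g: base 53 mm across, honey-coloured agar showing through it; whitish lid 56 mm across over the upper 8 mm. +z points out of the lid, so z up = lid up (as at the start, flat on the bench), z down = turned over. Two or three such dishes are present; None if absent.
- dish_b_mid (a point): centre (half-way up) of a closed Petri dish, one rigid disc 14 mm high, 28 g: base 53 mm across, honey-coloured agar showing through it; whitish lid 56 mm across over the upper 8 mm. +z points out of the lid, so z up = lid up (as at the start, flat on the bench), z down = turned over. Two or three such dishes are present; None if absent.
- dish_c_mid (a point): centre (half-way up) of a closed Petri dish, one rigid disc 14 mm high, 28 g: base 53 mm across, honey-coloured agar showing through it; whitish lid 56 mm across over the upper 8 mm. +z points out of the lid, so z up = lid up (as at the start, flat on the bench), z down = turned over. Two or three such dishes are present; None if absent.
- ramp: the flip ramp, a fixed slippery aluminium stand. Origin on the bench under the tipping edge of its top ledge; +x points from the ledge out over that edge, -x is the way dishes come out below; it may stand turned. Ledge: x -35 to 0, y -38 to 38, top 122 mm high. Beyond the edge an open well, x 0 to 48, with an end wall 128 mm high and cheeks (y = +-36, x -40 to 48) 122 mm high.
- ramp_edge (a point): middle of the ledge's tipping edge, 122 mm above the bench (axes as ramp). A dish let go level on the ledge, its centre 4 to 12 mm past this edge (+x), tips over by itself, drops down the well onto a 30 degree slope that leads back under the ledge, and slides out on its other face, in about a second.
- ramp_exit (a point): middle of the ramp's flat foot plate, on its top, 4 mm above the bench, at x = -112 of the ramp; dishes stop near here (ramp x -105 to -122). Plate: ramp x -152 to -68, 76 mm wide, no side walls; end stop 12 mm high at x = -150; low rails 34 mm high at y = +-36 from x -77 to -39; the cheeks begin at x = -40.
- tray: the loose steel tray, 0.4 kg, flat on the bench. Origin under the middle of its pan; +y is the way it goes into the incubator, its handle is at -y. Pan 72 mm (x) by 196 mm (y) outside, 64 by 188 mm inside: three dishes fit in a row along y. Rim top 7 mm above the bench. The handle is a flat tongue 30 mm wide, 3 mm high, y -98 to -180, with an upright fin on it.
- tray_floor (a point): middle of the tray's inner floor, 3 mm above the bench
- tray_grip (a point): grip point on the fin of the tray's handle, 155 mm behind the tray's middle (-y), 22 mm above the bench; the fin is 10 mm thick (x), 45 mm long (y), its top 35 mm above the bench
- incubator: fixed white bench incubator, 280 mm wide (x), 260 mm deep (y), 190 mm high. Origin on the bench under its middle, +y points inward from the front; it may stand turned. Tray home: against the stop inside the slot, the tray's middle at x = 0, y = -30 mm in this frame, its +y along this +y, pan wholly inside, handle sticking out.
- slot_mouth (a point): middle of the slot's lower edge in the incubator's front face (y = -130 of the incubator), at bench height, axes as incubator; the slot is 88 mm wide, 45 mm high, its floor is the bench itself, its stop is 198 mm in
- start (a joint): start button, pushed down from above: 0 up, 0.006 m fully down; springs back; about 4.5 N to push it down fully
- start_top (a point): middle of the top of the start button (32 mm across, in a grey housing), on top of the incubator 95 mm in front of its middle
- rack: orange tube rack with tubes, 70 x 170 mm, 92 mm high with tubes; origin under its middle; leave alone
- tub: white open tub, 116 mm across, 100 mm high; origin under its middle; leave alone
- flask: clear bottle with cap, 66 mm across, 130 mm high; origin under its middle; leave alone
Things that resemble listed ones, but are neither listed nor needed, are in the scene too. What is shaped like the part that bears dish_c_mid but green or red is not meant.

How it is judged (in metres and radians):
On the way, in this order (a step that is already met when the one before it is completed fails the run):
1. every dish lies lid-down and flat in the tray, the tray still outside the incubator (angle between each of dish_a_mid, dish_b_mid, dish_c_mid's own z axis and vertical above 2.95 rad and x of dish_a_mid in the frame of tray between -0.012 and 0.012 m and y of dish_a_mid in the frame of tray between -0.074 and 0.074 m and z of dish_a_mid in the frame of tray between 0.005 and 0.014 m and x of dish_b_mid in the frame of tray between -0.012 and 0.012 m and y of dish_b_mid in the frame of tray between -0.074 and 0.074 m and z of dish_b_mid in the frame of tray between 0.005 and 0.014 m and x of dish_c_mid in the frame of tray between -0.012 and 0.012 m and y of dish_c_mid in the frame of tray between -0.074 and 0.074 m and z of dish_c_mid in the frame of tray between 0.005 and 0.014 m and y of tray in the frame of incubator below -0.15 m), for 0.3 s.
2. the loaded tray is fully home in the slot (y of tray in the frame of incubator above -0.041 m and x of tray in the frame of incubator between -0.014 and 0.014 m and angle between tray's own z axis and vertical below 0.05 rad), for 0.3 s.
3. the start button is pressed (value of joint start above 0.004 m), for 0.05 s.
At the end, for the whole second after the job is handed in: Every dish present lies lid-down and flat (within about 10 degrees) on the tray's floor, centre within 12 mm of the tray's long centre line and 74 mm of its middle; the tray is level and within 11 mm of the slot's stop, everything at rest; the button has been pressed after that and is up again (all of step 2 and angle between each of dish_a_mid, dish_b_mid, dish_c_mid's own z axis and vertical above 2.95 rad and x of dish_a_mid in the frame of tray between -0.012 and 0.012 m and y of dish_a_mid in the frame of tray between -0.074 and 0.074 m and z of dish_a_mid in the frame of tray between 0.005 and 0.014 m and x of dish_b_mid in the frame of tray between -0.012 and 0.012 m and y of dish_b_mid in the frame of tray between -0.074 and 0.074 m and z of dish_b_mid in the frame of tray between 0.005 and 0.014 m and x of dish_c_mid in the frame of tray between -0.012 and 0.012 m and y of dish_c_mid in the frame of tray between -0.074 and 0.074 m and z of dish_c_mid in the frame of tray between 0.005 and 0.014 m and linear speed of tray below 0.02 m/s and linear speed of each of dish_a, dish_b, dish_c below 0.03 m/s and value of joint start below 0.002 m); the robot touches nothing.
It fails at once if the tube rack, tub or bottle is moved by more than 30 mm or knocked over (distance of any of rack, tub, flask from where it was at the start of the episode above 0.03 m or angle between any of rack, tub, flask's own z axis and vertical above 0.4 rad).
Of dish_a, dish_b, dish_c only 2 to 3 are there at a start; the rules pass over those that are not, and their reading is None.
At some moment in a run one of dish_a, dish_b, dish_c may be knocked a few centimetres aside while the robot is not near it.
Once in a run the grip may slacken for a moment while it holds something.
It also fails if it takes over 210 s, if anything falls off the work surface, if the arm or the gripper's body presses on something with over 40 N, if the wrist force passes 120 N, or if a joint passes its speed limit or range.

## Working session

There is one attempt and no reset: what is moved stays moved. The work goes in short steps, Python scripts to look and compute and a shell command to move; the robot and the scene stay as the last step left them, time stands still between calls to the robot, and variables do not carry over. Pictures are saved under pics/ and viewed, about 12 in all and at most 16, crops included, and the job is handed in when it is done.

```bash
ls; mkdir -p pics; cat > h.py <<'E'
import numpy as np, cv2
from scipy.spatial.transform import Rotation as Rn
from bench import robot, camera, spot_in, mark_of
def ray(c,px):
    f=240/np.tan(np.radians(c["vertical_fov"])/2)
    R=np.array(c["R"]);t=np.array(c["t"])
    d=R.T@np.array([(px[0]-c["cx"])/f,(px[1]-c["cy"])/f,1.]); o=-R.T@t
    return o,d
def at_z(c,px,z):
    o,d=ray(c,px); return (o+d*(z-o[2])/d[2])
def proj(c,X):
    f=240/np.tan(np.radians(c["vertical_fov"])/2)
    p=np.array(c["R"])@np.array(X)+np.array(c["t"]); return [round(float(f*p[0]/p[2]+c["cx"]),1),round(float(f*p[1]/p[2]+c["cy"]),1)]
def save(c,n): cv2.imwrite("pics/"+n,c["color"][:,:,::-1])
E
python3 - <<'E'
from h import *
names={"dish_a_mid":7,"ramp_edge":122,"ramp_exit":4,"ramp":0,"tray_floor":3,"tray_grip":22,"tray":0,"slot_mouth":0,"start_top":195,"incubator":0,"rack":0,"tub":0,"flask":0}
for cn in("scene","side"):
    c=camera(cn); save(c,cn+"0.png"); print(cn,"cam at",np.round(-np.array(c["R"]).T@c["t"]))
    for n,z in names.items():
        for r in mark_of(cn,n)[:5]:
            if r["p"]>.2: print(n,round(r["p"],2),np.round(r["at"]),np.round(at_z(c,r["at"],z)))
E
```

```text
pics
scene cam at [1343.  372.  730.]
dish_a_mid 0.58 [326. 331.] [675.   4.   7.]
ramp_edge 0.83 [489. 310.] [577. 283. 122.]
ramp_edge 0.53 [479. 359.] [706. 301. 122.]
ramp_exit 0.61 [482. 323.] [479. 264.   4.]
ramp 0.62 [326. 331.] [669.  -0.   0.]
ramp 0.57 [479. 361.] [583. 290.   0.]
tray_floor 0.59 [296. 257.] [ 487. -189.    3.]
tray_floor 0.26 [489. 310.] [431. 265.   3.]
tray_grip 0.88 [355. 270.] [481. -32.  22.]
tray 0.67 [299. 259.] [ 488. -183.    0.]
slot_mouth 0.72 [252. 248.] [ 511. -306.    0.]
start_top 0.43 [237. 171.] [ 493. -351.  195.]
rack 0.84 [285. 368.] [795. -15.   0.]
rack 0.35 [356. 273.] [462. -39.   0.]
tub 0.61 [407. 408.] [758. 214.   0.]
flask 0.89 [194. 303.] [ 744. -285.    0.]
flask 0.59 [409. 410.] [760. 219.   0.]
side cam at [378. 719. 943.]
ramp_edge 0.59 [283. 368.] [579. 285. 122.]
ramp_exit 0.56 [340. 404.] [471. 271.   4.]
ramp_exit 0.25 [385. 190.] [ 498. -434.    4.]
tray_floor 0.91 [372. 250.] [ 489. -178.    3.]
tray_grip 0.61 [361. 288.] [487. -25.  22.]
tray 0.94 [370. 249.] [ 495. -182.    0.]
start_top 0.51 [387. 150.] [ 497. -373.  195.]
incubator 0.83 [389. 192.] [ 485. -438.    0.]
rack 0.83 [249. 275.] [782. -11.   0.]
flask 0.71 [287. 398.] [580. 285.   0.]
flask 0.69 [290. 210.] [ 756. -279.    0.]
```

View pics/scene0.png

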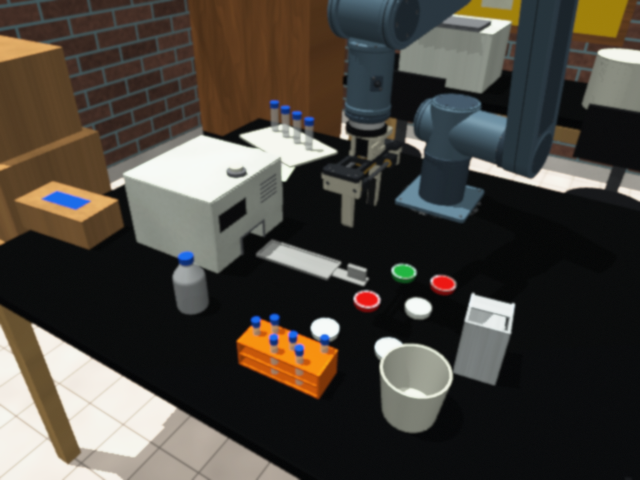

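View pics/side0.png

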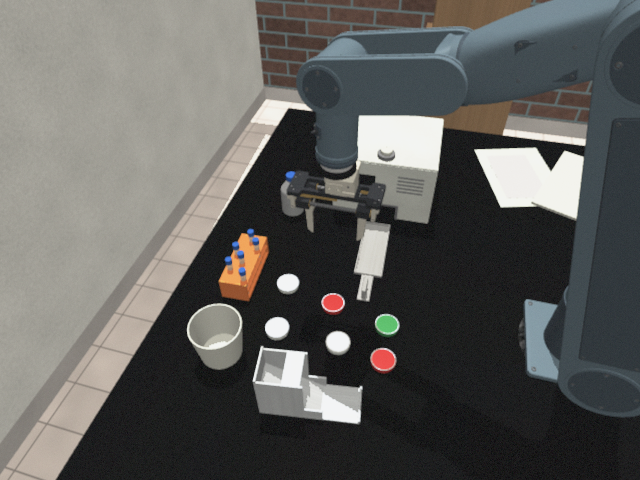

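Scene view: three white lids at about (326,330), (418,308) and (388,348, partly behind the tub). There are also red and green decoys, the tray at (300,260), the incubator on the left and the ramp at (485,340). The side view shows the same whites at (288,284), (277,328) and (338,342).

```bash
python3 - <<'E'
from h import *
s=robot.sense(); print(s["tool_pos"],s["orientation"],s["gripper_width"]); print(np.round(Rn.from_quat(s["orientation"]).as_matrix(),3))
c=camera("wrist"); print("wrist cam",np.round(-np.array(c["R"]).T@c["t"])); save(c,"wrist0.png")
for n in("dish_a_mid","tray_grip","tray_floor"):
    print(n,[(round(r["p"],2),np.round(r["at"])) for r in mark_of("wrist",n)[:4]])
c=camera("side")
im=c["color"].astype(int)
w=((im.min(2)>140)&(im.max(2)-im.min(2)<40)).astype(np.uint8)
n,l,st,ce=cv2.connectedComponentsWithStats(w)
for i in range(1,n):
    if 150<st[i,4]<900 and 270<ce[i][1]<380: print(st[i],np.round(ce[i],1),np.round(at_z(c,ce[i],11),1))
k=c["color"][130:440,200:460]; k=cv2.resize(k,None,fx=2.3,fy=1.9,interpolation=cv2.INTER_CUBIC)
cv2.imwrite("pics/sidecrop.png",k[:,:,::-1])
E
```

```text
[5.49992628e+02 2.83882597e-02 2.18659620e+02] [ 1.00000000e+00 -2.73663495e-06  6.76757176e-07  3.81514139e-07] 93.48100743155729
[[ 1. -0.  0.]
 [-0. -1. -0.]
 [ 0.  0. -1.]]
wrist cam [550.  74. 384.]
dish_a_mid [(0.71, array([436., 214.])), (0.39, array([431.,  74.]))]
tray_grip [(0.75, array([250., 242.]))]
tray_floor [(0.97, array([269., 363.]))]
[277 274  22  19 326] [287.6 282.4] [671.9  -3.5  11. ]
[187 303  55  47 669] [215.7 332. ] [786.9 180.1  11. ]
[265 317  24  21 410] [276.7 327.1] [654.7 130.8  11. ]
[326 331  24  22 426] [337.5 341.6] [508.9 132.1  11. ]
```

View pics/wrist0.png

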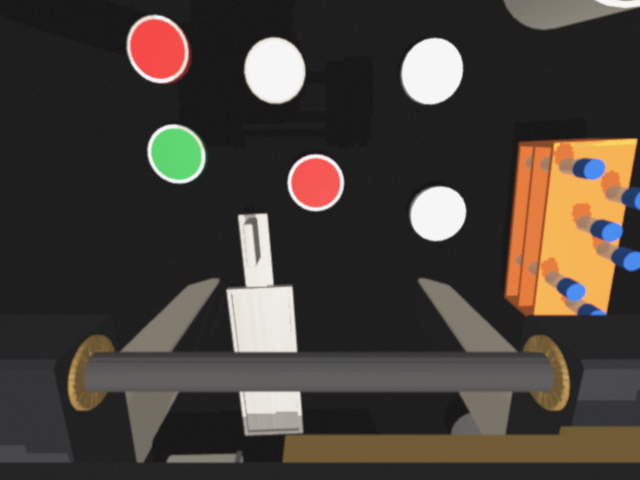

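Wrist view, with image up = world +y: whites at (275,70), (432,70) and (438,213), the tray below centre, the rack at right. Next I'll check these against the side view and look at the ramp crop.

```bash
python3 - <<'E'
from h import *
c=camera("wrist")
for p in [(275,70),(432,71),(438,213)]: print(np.round(at_z(c,p,14),1))
for p in [(252,213),(258,285),(260,286),(248,432),(303,432)]: print("tray",p,np.round(at_z(c,p,5),1))
E
```

```text
[510.1 132.5  14. ]
[654.8 131.6  14. ]
[672.   -1.6  14. ]
tray (252, 213) [480.7  -3.4   5. ]
tray (258, 285) [483.3 -84.3   5. ]
tray (260, 286) [485.5 -85.5   5. ]
tray (248, 432) [ 462. -282.    5.]
tray (303, 432) [ 530.7 -282.     5. ]
```

View pics/sidecrop.png

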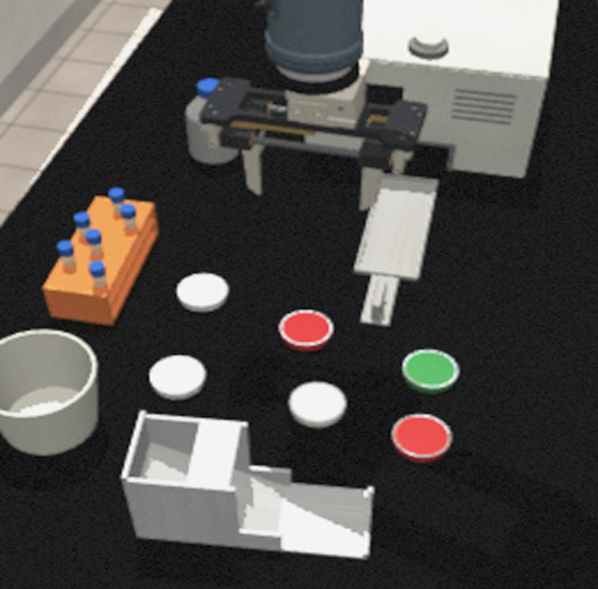

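The calibrations agree. In the crop the ledge's tipping edge runs (194,421)-(188,484), its back edge (248,424)-(240,489), and the foot end is at (371,490)-(368,555).

```bash
python3 - <<'E'
from h import *
c=camera("side")
def q(x,y,z):
    p=at_z(c,(200+x/2.3,130+y/1.9),z); print((x,y),np.round(p,1)); return p
a=q(194,421,122);b=q(188,484,122);d=q(248,424,122);e=q(240,489,122);f=q(371,490,16);g=q(368,555,4)
print("edge mid",(a+b)/2,"dir",np.degrees(np.arctan2(*(b-a)[[1,0]]))-90)
q(143,414,128);q(126,482,128)
# incubator front: bottom right corner, top front edge
q(525,176,0);q(548,72,190);q(364,60,190)
q(382,178,7);q(438,184,7);q(357,271,7);q(418,278,7);q(362,320,3);q(389,324,3)
E
```

```text
(194, 421) [588.6 250.9 122. ]
(188, 484) [571.2 318.8 122. ]
(248, 424) [543.1 242.3 122. ]
(240, 489) [529.1 312.8 122. ]
(371, 490) [433.9 230.5  16. ]
(368, 555) [422.3 296.5   4. ]
edge mid [579.87445023 284.8245802  122.        ] dir 14.401552774489971
(143, 414) [631.8 257.8 128. ]
(126, 482) [618.6 332.8 128. ]
(525, 176) [ 353.2 -326.7   -0. ]
(548, 72) [ 355.3 -332.   190. ]
(364, 60) [ 562.5 -308.3  190. ]
(382, 178) [ 523.5 -270.2    7. ]
(438, 184) [ 454.4 -274.7    7. ]
(357, 271) [514.4 -82.5   7. ]
(418, 278) [446.3 -87.6   7. ]
(362, 320) [492.   -5.4   3. ]
(389, 324) [462.9  -6.5   3. ]
```

```bash
python3 -m handwheel '[[[0,0,0],[-0.25,-0.83,-0.3],-1],[[0,0,0],[-0.25,-0.83,-0.3],-1],[[0,0,0],[-0.25,-0.83,-0.3],-1],[[0,0,0],[-0.25,-0.83,-0.3],-1],[[0,0,-1],[0,0,0],-1],[[0,0,-1],[0,0,0],-1],[[0,0,-1],[0,0,0],-1],[[0,0,-1],[0,0,0],-1],[[0,0,-1],[0,0,0],-1],[[0,0,-1],[0,0,0],-1],[[0,0,-1],[0,0,0],-1],[[0,0,-1],[0,0,0],-1]]' 20; python3 -m handwheel '[[[0,0,-1],[0,0,0],-1],[[0,0,-1],[0,0,0],-1],[[0,0,-1],[0,0,0],-1],[[0,0,-1],[0,0,0],-1],[[0,0,-1],[0,0,0],-1],[[0,0,-1],[0,0,0],-1],[[0,0,-1],[0,0,0],-1],[[0,0,-1],[0,0,0],-1],[[0,0,-1],[0,0,0],-1],[[0,0,-1],[0,0,0],-1],[[0,0,-1],[0,0,0],-1],[[0,0,-1],[0,0,0],-1]]'
cat >> h.py <<'E'
def whites(c,z=14,amin=150,amax=4000):
    im=c["color"].astype(int)
    w=((im.min(2)>140)&(im.max(2)-im.min(2)<45)).astype(np.uint8)
    n,l,st,ce=cv2.connectedComponentsWithStats(w); out=[]
    for i in range(1,n):
        if amin<st[i,4]<amax: out.append((np.round(ce[i]),st[i,4],np.round(at_z(c,ce[i],z),1)))
    return out
def pose():
    s=robot.sense(); M=Rn.from_quat(s["orientation"]).as_matrix()
    print("t",round(s["time"],2),"tcp",np.round(s["tool_pos"],1),"yaw",round(np.degrees(np.arctan2(M[1,0],M[0,0])),1),"tilt",round(np.degrees(np.arccos(-M[2,2])),2),"w",round(s["gripper_width"],1),"F",np.round(s["wrist_force"],1)); return np.array(s["tool_pos"]),M
def togo(X):
    p,M=pose(); d=M.T@(np.array(X)-p); print("go tool mm",np.round(d,1),"rows/40:",np.round(d/40,2))
E
python3 - <<'E'
from h import *
pose(); c=camera("wrist"); save(c,"w1.png")
for o in whites(c): print(*o)
E
```

```text
time: 2.75
tool_pos: [510.0, 132.9, 266.7]
orientation: [0.939, 0.344, 0.0, 0.0]
wrist_force: [-0.4, -0.1, 0.1]
gripper_width: 93.1
time: 3.75
tool_pos: [510.0, 132.8, 266.7]
orientation: [0.641, 0.767, 0.0, -0.0]
wrist_force: [0.8, -0.1, 0.8]
gripper_width: 92.8
t 3.75 tcp [510.  132.8 266.7] yaw 100.2 tilt 0.0 w 92.8 F [ 0.8 -0.1  0.8]
[266. 100.] 575 [409.8  57.1  14. ]
[353. 110.] 516 [402.7 150.   14. ]
[166. 151.] 1871 [481.1 -44.   14. ]
[319. 203.] 1904 [508.6 131.9  14. ]
[226. 219.] 434 [545.7  29.   14. ]
[474. 240.] 169 [519.8 318.9  14. ]
[298. 316.] 1507 [653.7 131.2  14. ]
[362. 419.] 1464 [790.3 242.3  14. ]
```

View pics/w1.png

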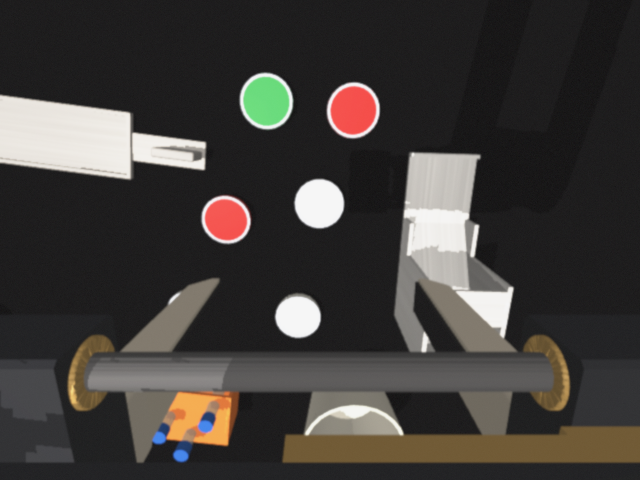

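Foot end stop at (411,153)-(479,156), ledge back edge at about (457,289)-(512,289), white dish at (319,203).

```bash
python3 - <<'E'
from h import *
c=camera("wrist")
P=[at_z(c,p,z) for p,z in [((411,153),16),((479,156),16),((457,289),122),((512,289),122),((405,222),34),((478,224),34)]]
for p in P: print(np.round(p,1))
for a,b in((0,1),(2,3),(4,5)): print(np.degrees(np.arctan2(*(P[b]-P[a])[[1,0]]))-90)
togo([509,132.2,2.5])
E
```

```text
[435.1 221.   16. ]
[424.6 295.3  16. ]
[544.2 265.6 122. ]
[535.1 314.5 122. ]
[508.4 228.5  34. ]
[495.9 308.4  34. ]
8.063693328745345
10.54899828008287
8.927349192335114
t 3.85 tcp [510.  132.8 266.7] yaw 100.1 tilt 0.0 w 93.2 F [ 0.2  0.7 -0.2]
go tool mm [ -0.4  -1.1 264.2] rows/40: [-0.01 -0.03  6.6 ]
```

```bash
python3 -m handwheel '[[[0,0,0],[0,-0.03,1],-1],[[0,0,0],[0,0,1],-1],[[0,0,0],[0,0,1],-1],[[0,0,0],[0,0,1],-1],[[0,0,0],[0,0,1],-1],[[0,0,0],[0,0,0.9],-1],[[0,0,0],[0,0,0.5],-1],[[0,0,0],[0,0,0.2],-1],[[0,0,0],[0,0,0],1],[[0,0,0],[0,0,0],1],[[0,0,0],[0,0,0],1],[[0,0,0],[0,0,0],1]]' 20; python3 -m handwheel '[[[0,0,0],[0,0,0],1],[[0,0,0],[0,0,0],1],[[0,0,0],[0,0,-1],1],[[0,0,0],[0,0,-1],1],[[0,0,0],[0,0,-1],1],[[0,0,0],[0,0,-1],1]]'; python3 - <<'E'
from h import *
t=np.radians(10);e=np.array([580,284.8,0]);x=np.array([np.cos(t),np.sin(t),0])
togo(e+8*x+[0,0,140])
E
```

```text
time: 4.85
tool_pos: [509.8, 132.7, 3.6]
orientation: [0.643, 0.766, 0.001, 0.001]
wrist_force: [0.4, -0.3, 0.5]
gripper_width: 71.0
time: 5.35
tool_pos: [508.2, 132.6, 164.4]
orientation: [0.643, 0.766, -0.0, -0.0]
wrist_force: [0.8, 0.0, 0.1]
gripper_width: 55.3
t 5.35 tcp [508.2 132.6 164.4] yaw 100.0 tilt 0.03 w 55.3 F [0.8 0.  0.1]
go tool mm [137.5 105.1  24.4] rows/40: [3.44 2.63 0.61]
```

```bash
python3 -m handwheel '[[[0,0,0],[0.69,0.53,0],1],[[0,0,0],[0.69,0.53,0],1],[[0,0,0],[0.69,0.53,0],1],[[0,0,0],[0.69,0.53,0],1],[[0,0,0],[0.68,0.51,0],1],[[0,0,0],[0,0,0.4],1],[[0,0,0],[0,0,0.3],1],[[0,0,0],[0,0,0],1]]'; python3 - <<'E'
from h import *
t=np.radians(10);e=np.array([580,284.8,0]);x=np.array([np.cos(t),np.sin(t),0])
togo(e+8*x+[0,0,126.5])
E
```

```text
time: 6.02
tool_pos: [586.1, 285.8, 131.0]
orientation: [0.643, 0.766, -0.003, -0.002]
wrist_force: [-1.2, -1.1, -0.8]
gripper_width: 55.1
t 6.02 tcp [586.1 285.8 131. ] yaw 100.0 tilt 0.38 w 55.1 F [-1.2 -1.1 -0.8]
go tool mm [0.1 1.8 4.4] rows/40: [0.   0.05 0.11]
```

```bash
python3 -m handwheel '[[[0,0,0],[0,0.04,0.1],1],[[0,0,0],[0,0,0],1],[[0,0,0],[0,0,0],1]]'; python3 -m handwheel '[[[0,0,0],[0,0,0],-0.6],[[0,0,0],[0,0,0],-1],[[0,0,0],[0,0,0],-1],[[0,0,0],[0,0,0],-1],[[0,0,0],[0,0,-0.3],-1],[[0,0,0],[0,0,-0.7],-1],[[0,0,0],[0,-0.5,-0.8],-1],[[0,0,0],[0,-1,0],-1],[[0,0,0],[0,-1,0],-1],[[0,0,0],[0,-0.5,0],-1],[[0,0,0],[0,0,0],-1],[[0,0,0],[0,0,0],-1]]';python3 - <<'E'
from h import *
pose(); c=camera("wrist"); save(c,"w2.png")
for o in whites(c): print(*o)
t=np.radians(10);e=np.array([580,284.8,0]);x=np.array([np.cos(t),np.sin(t),0])
print(proj(c,e-112*x+[0,0,11]))
E
```

```text
time: 6.27
tool_pos: [590.2, 285.8, 131.2]
orientation: [0.643, 0.766, 0.0, 0.0]
wrist_force: [0.5, 0.1, -0.2]
gripper_width: 55.2
time: 7.27
tool_pos: [471.8, 266.1, 204.3]
orientation: [0.643, 0.766, 0.001, 0.001]
wrist_force: [0.1, -0.4, -0.7]
gripper_width: 93.3
t 7.27 tcp [471.8 266.1 204.3] yaw 100.0 tilt 0.15 w 93.3 F [ 0.1 -0.4 -0.7]
[105. 110.] 851 [409.7  57.2  14. ]
[208. 121.] 821 [402.4 150.3  14. ]
[ 23. 171.] 1155 [478.3 -19.2  14. ]
[ 75. 246.] 646 [546.   29.1  14. ]
[160. 379.] 2638 [687.4 122.7  14. ]
[272. 412.] 311 [709.3 252.7  14. ]
[344. 412.] 1317 [694.  333.7  14. ]
[286. 418.] 623 [714.1 269.3  14. ]
[308. 412.] 737 [701.8 293.1  14. ]
[319.1, 212.5]
```

View pics/w2.png

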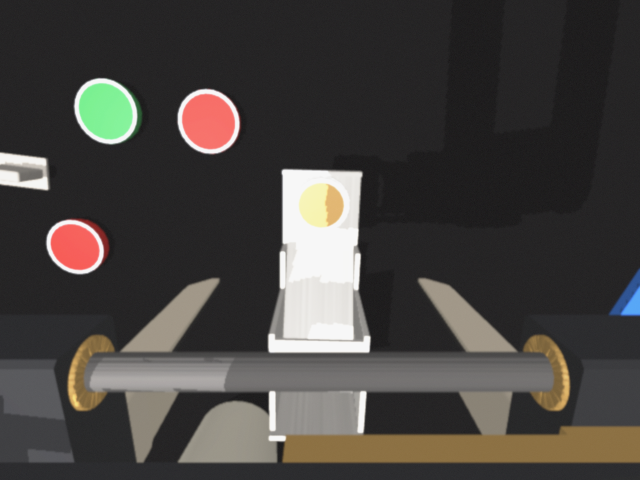

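The flip worked: the dish lies honey side up on the foot plate at (321,205).

```bash
python3 - <<'E'
from h import *
c=camera("wrist")
im=c["color"].astype(int); m=(im[:,:,0]-im[:,:,2]>60)&(im[:,:,0]>180)&(im[:,:,1]>130)
m[:150]=0;m[260:]=0;m[:,:280]=0;m[:,370:]=0
ys,xs=np.nonzero(m); print(len(xs),(xs.min()+xs.max())/2,(ys.min()+ys.max())/2)
p=at_z(c,((xs.min()+xs.max())/2,(ys.min()+ys.max())/2),18); print(p)
t=np.radians(10);e=np.array([580,284.8,0]);x=np.array([np.cos(t),np.sin(t),0]); print("ramp x",(p-e)@x,"y",(p-e)@np.array([-x[1],x[0],0]))
togo([p[0],p[1],7])
# tray from start wrist pose
R0=np.diag([1.,-1,-1]);M=Rn.from_quat(robot.sense()["orientation"]).as_matrix();p0=np.array(robot.sense()["tool_pos"])
Rc=np.array(c["R"]);tc=np.array(c["t"]); Rt=Rc@M; tt=Rc@p0+tc  # tool->cam
c0=dict(c);c0["R"]=Rt@R0.T;c0["t"]=tt-Rt@R0.T@np.array([550,0,218.7])
for px,z in[((269,363),3),((250,242),22),((226,288),7),((293,285),7)]: print(px,np.round(at_z(c0,px,z),1))
E
```

```text
1483 321.5 204.0
[460.70921928 265.95900495  18.        ]
ramp x -120.75019016804289 y 2.1598686889433707
t 7.37 tcp [473.3 266.1 203.6] yaw 100.0 tilt 0.13 w 92.8 F [0.1 0.  0.7]
go tool mm [  2.  -12.9 196.6] rows/40: [ 0.05 -0.32  4.91]
(269, 363) [ 490.5 -183.     3. ]
(250, 242) [479.1 -28.4  22. ]
(226, 288) [447.1 -85.5   7. ]
(293, 285) [521.  -81.9   7. ]
```

```bash
python3 -m handwheel '[[[0,0,0],[0.05,-0.32,0.5],-1],[[0,0,0],[0,0,1],-1],[[0,0,0],[0,0,1],-1],[[0,0,0],[0,0,1],-1],[[0,0,0],[0,0,1],-1],[[0,0,0],[0,0,0.4],-1],[[0,0,0],[0,0,0],-1],[[0,0,0],[0,0,0],1],[[0,0,0],[0,0,0],1],[[0,0,0],[0,0,0],1],[[0,0,0],[0,0,0],1],[[0,0,0],[0,0,0],1]]' 20; python3 -m handwheel '[[[0,0,0],[0,0,0],1],[[0,0,0],[0,0,0],1],[[0,0,0],[0,0,0],1],[[0,0,0],[0,0,-1],1],[[0,0,0],[0,0,-1],1],[[0,0,0],[0,0,-0.5],1],[[0,0,1],[0,0,-0.5],1],[[0,0,1],[0,0,0],1],[[0,0,1],[0,0,0],1],[[0,0,1],[0,0,0],1],[[0,0,1],[0,0,0],1],[[0,0,1],[0,0,0],1]]';python3 -m handwheel '[[[0,0,1],[0,0,0],1],[[0,0,1],[0,0,0],1],[[0,0,1],[0,0,0],1],[[0,0,1],[0,0,0],1],[[0,0,1],[0,0,0],1],[[0,0,1],[0,0,0],1],[[0,0,1],[0,0,0],1],[[0,0,1],[0,0,0],1],[[0,0,1],[0,0,0],1],[[0,0,1],[0,0,0],1],[[0,0,1],[0,0,0],1],[[0,0,1],[0,0,0],1]]'; python3 - <<'E'
from h import *
togo([491,-150,120])
E
```

```text
time: 8.37
tool_pos: [459.7, 265.8, 7.6]
orientation: [0.643, 0.766, 0.001, 0.0]
wrist_force: [0.3, -0.2, -0.1]
gripper_width: 64.2
time: 9.37
tool_pos: [458.7, 265.5, 126.6]
orientation: [0.82, 0.572, -0.0, -0.0]
wrist_force: [-0.8, 0.3, -0.3]
gripper_width: 54.6
time: 10.37
tool_pos: [458.7, 265.5, 126.5]
orientation: [0.996, 0.085, -0.0, 0.0]
wrist_force: [0.8, -0.2, 1.2]
gripper_width: 55.4
t 10.37 tcp [458.7 265.5 126.5] yaw 9.8 tilt 0.03 w 55.4 F [ 0.8 -0.2  1.2]
go tool mm [-38.6 415.    6.5] rows/40: [-0.96 10.37  0.16]
```

```bash
python3 -m handwheel '[[[0,0,0.68],[0,0.6,-0.3],1],[[0,0,0.68],[0,0.8,-0.3],1],[[0,0,0],[0.03,1,0],1],[[0,0,0],[0.03,1,0],1],[[0,0,0],[0.03,1,0],1],[[0,0,0],[0.03,1,0],1],[[0,0,0],[0.03,1,0],1],[[0,0,0],[0.03,1,0],1],[[0,0,0],[0.03,1,0],1],[[0,0,0],[0.03,1,0],1],[[0,0,0],[0,0.6,0],1],[[0,0,0],[0,0,0],1]]'; python3 - <<'E'
from h import *
pose(); c=camera("wrist"); save(c,"w3.png")
for n,z in(("tray_floor",3),("tray_grip",22),("tray",0)):
    for r in mark_of("wrist",n)[:2]: print(n,round(r["p"],2),np.round(r["at"]),np.round(at_z(c,r["at"],z)))
E
```

```text
time: 11.37
tool_pos: [496.0, -137.8, 150.6]
orientation: [1.0, 0.026, 0.0, 0.001]
wrist_force: [0.3, -0.7, 0.4]
gripper_width: 54.9
t 11.37 tcp [ 496.  -137.8  150.6] yaw 2.9 tilt 0.14 w 54.9 F [ 0.3 -0.7  0.4]
tray_grip 0.65 [304.  87.] [480. -30.  22.]
```

View pics/w3.png

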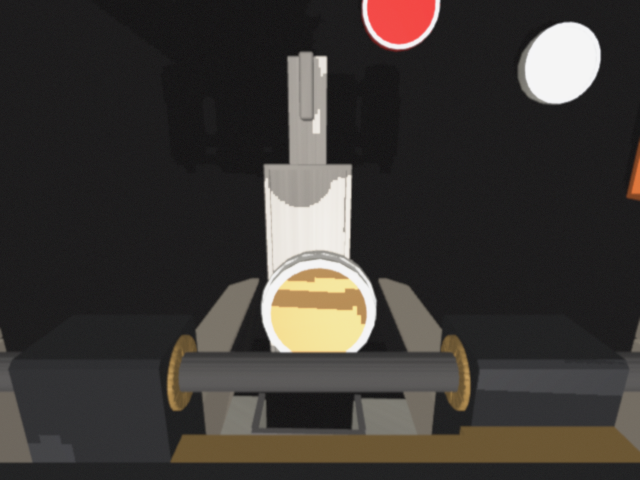

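Tray pan near corners at (265,165) and (351,164), handle end at (288,56)-(326,56). The dish is held base-up.

```bash
python3 - <<'E'
from h import *
c=camera("wrist")
a=at_z(c,(265,165),7);b=at_z(c,(351,164),7);d=at_z(c,(288,56),3);e=at_z(c,(326,56),3);l=at_z(c,(269,265),7);r=at_z(c,(350,250),7);f=at_z(c,(304,87),22)
for q in(a,b,d,e,l,r,f): print(np.round(q,1))
m=(a+b)/2;h=(d+e)/2
print("long ang",np.degrees(np.arctan2((m-h)[0],-(m-h)[1])),"short",np.degrees(np.arctan2(*(b-a)[[1,0]])),"left",np.degrees(np.arctan2((l-a)[0],-(l-a)[1])))
t=np.radians(3); y=np.array([np.sin(t),-np.cos(t),0]); o=m+98*y; print("origin",o, h+180*y)
for k in(60,0,-60): print(k,np.round(o+k*y,1))
togo([*(o+60*y)[:2],40])
E
```

```text
[448.3 -83.    7. ]
[518.8 -78.2   7. ]
[4.641e+02 4.000e-01 3.000e+00]
[493.3   2.    3. ]
[ 453.3 -169.9    7. ]
[ 523.8 -152.     7. ]
[478.2 -23.4  22. ]
long ang 3.368434686248314 short 3.8520097858255387 left 3.288513146449268
origin [ 488.64419847 -178.4819481     7.        ] [ 488.12056778 -178.55960764    3.        ]
60 [ 491.8 -238.4    7. ]
0 [ 488.6 -178.5    7. ]
-60 [ 485.5 -118.6    7. ]
t 11.62 tcp [ 495.3 -131.4  150.5] yaw 3.3 tilt 0.05 w 55.3 F [-0.   0.   0.2]
go tool mm [ -9.5 106.7 110.4] rows/40: [-0.24  2.67  2.76]
```

```bash
python3 -m handwheel '[[[0,0,0],[-0.07,0.87,0],1],[[0,0,0],[-0.07,0.87,0],1],[[0,0,0],[-0.07,0.87,0],1],[[0,0,0],[0,0,0.9],1],[[0,0,0],[0,0,0.9],1],[[0,0,0],[0,0,0.8],1],[[0,0,0],[0,0,0.5],1],[[0,0,0],[0,0,0.3],1],[[0,0,0],[0,0,0],1],[[0,0,0],[0,0,0],1],[[0,0,0],[0,0,0],1]]'; python3 - <<'E'
from h import *
togo([492.6,-236.4,9.5])
E
```

```text
time: 12.53
tool_pos: [494.0, -237.1, 15.7]
orientation: [1.0, 0.029, 0.001, 0.0]
wrist_force: [-0.0, -1.2, -0.1]
gripper_width: 55.2
t 12.53 tcp [ 494.  -237.1   15.7] yaw 3.3 tilt 0.09 w 55.2 F [-0.  -1.2 -0.1]
go tool mm [-1.4 -0.8  6.2] rows/40: [-0.03 -0.02  0.16]
```

Lower, release, rise, return toward the next dish.

```bash
python3 -m handwheel '[[[0,0,0],[-0.03,-0.02,0.16],1],[[0,0,0],[0,0,0],1],[[0,0,0],[0,0,0],-1],[[0,0,0],[0,0,0],-1],[[0,0,0],[0,0,0],-1],[[0,0,0],[0,0,0],-1],[[0,0,0],[0,0,-0.6],-1],[[0,0,0],[0,0,-1],-1],[[0,0,0],[0,0,-1],-1],[[0,0,0],[0,0,-1],-1],[[0,0,0],[0,-1,0],-1],[[0,0,0],[0,-1,0],-1]]';python3 -m handwheel '[[[0,0,0],[0,-1,0],-1],[[0,0,0],[0,-1,0],-1],[[0,0,0],[0,-0.5,0],-1],[[0,0,0],[0,0,0],-1],[[0,0,0],[0,0,0],-1],[[0,0,0],[0,0,0],-1]]'; python3 - <<'E'
from h import *
pose(); c=camera("wrist"); save(c,"w4.png")
for o in whites(c): print(*o)
c=camera("side"); save(c,"s4.png")
for o in whites(c): print(*o)
E
```

```text
time: 13.53
tool_pos: [489.4, -158.9, 155.5]
orientation: [1.0, 0.026, 0.003, 0.002]
wrist_force: [0.3, 0.9, -0.8]
gripper_width: 93.1
time: 14.03
tool_pos: [482.1, -57.8, 152.5]
orientation: [1.0, 0.028, 0.0, 0.0]
wrist_force: [0.6, -0.7, -0.2]
gripper_width: 93.1
t 14.03 tcp [482.1 -57.8 152.5] yaw 3.2 tilt 0.06 w 93.1 F [ 0.6 -0.7 -0.2]
[569.  11.] 1462 [655.1 113.5  14. ]
[233.  73.] 879 [410.9  58.2  14. ]
[410. 122.] 772 [548.9  30.5  14. ]
[555. 173.] 3830 [671.4  -1.9  14. ]
[318. 411.] 1521 [ 491.8 -244.2   14. ]
[387.  74.] 307 [  619.6 -1187.5    14. ]
[542. 130.] 1534 [  20.8 -890.6   14. ]
[346. 151.] 1017 [ 658.3 -595.1   14. ]
[415. 168.] 3030 [ 421.2 -560.9   14. ]
[291. 188.] 247 [ 776.4 -362.4   14. ]
[371. 258.] 1570 [ 485.3 -137.5   14. ]
[288. 283.] 345 [6.707e+02 2.000e-01 1.400e+01]
[534. 330.] 1008 [ 85.1 -10.4  14. ]
[216. 331.] 2280 [785.7 180.4  14. ]
[277. 327.] 431 [653.6 133.7  14. ]
```

View pics/s4.png

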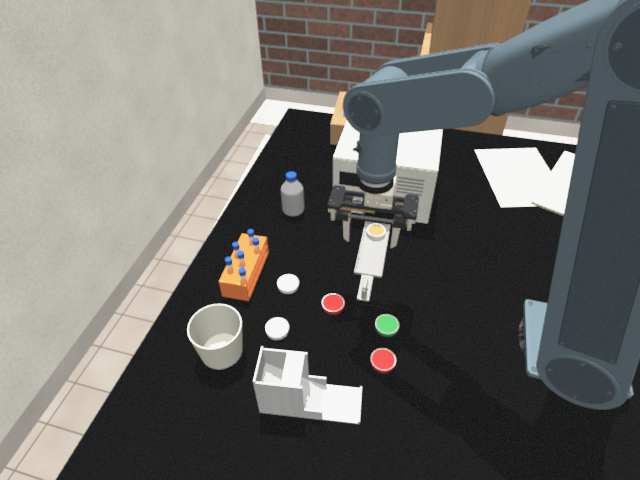

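Dish 1 lies base-up at the far end of the tray (376,231). The other two whites haven't moved.

```bash
python3 -m handwheel '[[[0,0,0],[0.96,-0.23,0],-1],[[0,0,0],[0.96,-0.23,0],-1],[[0,0,0],[0.96,-0.23,0],-1],[[0,0,0],[0.96,-0.23,0],-1],[[0,0,0],[0.96,-0.23,0],-1],[[0,0,-1],[0,0,0],-1],[[0,0,-1],[0,0,0],-1],[[0,0,-1],[0,0,0],-1],[[0,0,-1],[0,0,0],-1],[[0,0,-1],[0,0,0],-1],[[0,0,-1],[0,0,0],-1],[[0,0,-1],[0,0,0],-1]]';python3 -m handwheel '[[[0,0,-1],[0,0,0],-1],[[0,0,-1],[0,0,0],-1],[[0,0,-1],[0,0,0],-1],[[0,0,-1],[0,0,0],-1],[[0,0,-1],[0,0,0],-1],[[0,0,-1],[0,0,0],-1],[[0,0,-1],[0,0,0],-1],[[0,0,-1],[0,0,0],-1],[[0,0,-1],[0,0,0],-1],[[0,0,-1],[0,0,0],-1],[[0,0,-1],[0,0,0],-1],[[0,0,-1],[0,0,0],-1]]';python3 -m handwheel '[[[0,0,-0.35],[0,0,0],-1],[[0,0,0],[0,0,0],-1],[[0,0,0],[0,0,0],-1]]';python3 - <<'E'
from h import *
c=camera("wrist")
for o in whites(c): print(*o)
togo([671.7,-1.3,3])
E
```

```text
time: 15.13
tool_pos: [671.2, -2.3, 151.6]
orientation: [0.945, 0.328, -0.0, -0.0]
wrist_force: [-0.7, 0.8, -1.5]
gripper_width: 92.4
time: 16.13
tool_pos: [671.2, -2.4, 151.7]
orientation: [0.654, 0.757, -0.0, -0.0]
wrist_force: [-0.6, -0.1, 0.2]
gripper_width: 93.5
time: 16.38
tool_pos: [671.0, -1.9, 151.8]
orientation: [0.644, 0.765, -0.0, -0.0]
wrist_force: [-0.1, -0.8, -0.7]
gripper_width: 92.9
[204.   5.] 1041 [ 521.  -112.5   14. ]
[388.  78.] 1242 [545.8  28.9  14. ]
[629. 198.] 2023 [602.1 245.6  14. ]
[318. 229.] 3474 [671.2  -2.8  14. ]
[476. 235.] 3568 [653.8 129.7  14. ]
[172. 320.] 2623 [ 777.7 -119.5   14. ]
[480. 321.] 3672 [731.1 156.   14. ]
[489. 409.] 1475 [822. 192.  14.]
t 16.43 tcp [671.   -1.5 151.9] yaw 99.8 tilt 0.02 w 93.0 F [ 0.8 -1.3  0.4]
go tool mm [1.000e-01 8.000e-01 1.489e+02] rows/40: [0.   0.02 3.72]
```

```bash
python3 -m handwheel '[[[0,0,0],[0,0,1],-1],[[0,0,0],[0,0.02,1],-1],[[0,0,0],[0,0,1],-1],[[0,0,0],[0,0,0.5],-1],[[0,0,0],[0,0,0.2],-1],[[0,0,0],[0,0,0],-1],[[0,0,0],[0,0,0],1],[[0,0,0],[0,0,0],1],[[0,0,0],[0,0,0],1],[[0,0,0],[0,0,0],1],[[0,0,0],[0,0,0],1],[[0,0,0],[0,0,0],1]]' 20; python3 -m handwheel '[[[0,0,0],[0,0,0],1],[[0,0,0],[0,0,-1],1],[[0,0,0],[0,0,-1],1],[[0,0,0],[0,0,-1],1],[[0,0,0],[0,0,-1],1],[[0,0,0],[0.5,-0.1,0],1],[[0,0,0],[0.9,-0.1,0],1],[[0,0,0],[1,-0.1,0],1],[[0,0,0],[1,-0.1,0],1],[[0,0,0],[1,-0.1,0],1],[[0,0,0],[1,-0.1,0],1],[[0,0,0],[1,-0.1,0],1]]';python3 -m handwheel '[[[0,0,0],[0.6,-0.05,0],1],[[0,0,0],[0.4,-0.05,0],1],[[0,0,0],[0,0,0],1],[[0,0,0],[0,0,0],1],[[0,0,0],[0,0,0],1]]';python3 - <<'E'
from h import *
t=np.radians(10);e=np.array([580,284.8,0]);x=np.array([np.cos(t),np.sin(t),0])
togo(e+8*x+[0,0,127])
E
```

```text
time: 17.43
tool_pos: [671.9, -0.3, 4.7]
orientation: [0.643, 0.766, 0.0, 0.0]
wrist_force: [0.4, -0.6, -0.5]
gripper_width: 58.1
time: 18.43
tool_pos: [599.0, 248.7, 164.4]
orientation: [0.643, 0.766, 0.0, 0.0]
wrist_force: [0.9, 0.7, -0.5]
gripper_width: 55.5
time: 18.85
tool_pos: [589.3, 284.9, 164.2]
orientation: [0.643, 0.766, -0.0, 0.0]
wrist_force: [1.0, -0.5, -1.3]
gripper_width: 54.9
t 18.85 tcp [589.3 284.9 164.2] yaw 99.9 tilt 0.04 w 54.9 F [ 1.  -0.5 -1.3]
go tool mm [ 1.6 -1.1 37.2] rows/40: [ 0.04 -0.03  0.93]
```

```bash
python3 -m handwheel '[[[0,0,0],[0.04,-0.03,0.5],1],[[0,0,0],[0,0,0.3],1],[[0,0,0],[0,0,0.1],1],[[0,0,0],[0,0,0],1],[[0,0,0],[0,0,0],1],[[0,0,0],[0,0,0],1]]'; python3 -m handwheel '[[[0,0,0],[0,0,0],-0.6],[[0,0,0],[0,0,0],-1],[[0,0,0],[0,0,0],-1],[[0,0,0],[0,0,0],-1],[[0,0,0],[0,0,-0.3],-1],[[0,0,0],[0,0,-0.7],-1],[[0,0,0],[0,-0.5,-0.8],-1],[[0,0,0],[0,-1,0],-1],[[0,0,0],[0,-1,0],-1],[[0,0,0],[0,-0.7,0],-1],[[0,0,0],[0,0,0],-1],[[0,0,0],[0,0,0],-1]]'; python3 -m handwheel '[[[0,0,0],[0,0,0],-1]]'
cat >> h.py <<'E'
def exitdish(c):
    im=c["color"].astype(int); m=(im[:,:,0]-im[:,:,2]>60)&(im[:,:,0]>180)&(im[:,:,1]>130)
    m[:120]=0;m[290:]=0;m[:,:270]=0;m[:,370:]=0
    ys,xs=np.nonzero(m); print("honey px",len(xs))
    if len(xs)<300: return
    p=at_z(c,((xs.min()+xs.max())/2,(ys.min()+ys.max())/2),18)
    t=np.radians(10);e=np.array([580,284.8,0]);x=np.array([np.cos(t),np.sin(t),0]); print("ramp x",(p-e)@x,"y",(p-e)@np.array([-x[1],x[0],0]))
    togo([p[0],p[1],7])
E
python3 - <<'E'
from h import *
c=camera("wrist"); save(c,"w5.png"); exitdish(c)
for o in whites(c): print(*o)
E
```

```text
time: 19.35
tool_pos: [588.1, 286.8, 128.8]
orientation: [0.643, 0.766, 0.0, 0.0]
wrist_force: [0.2, 0.4, -0.4]
gripper_width: 55.3
time: 20.35
tool_pos: [460.7, 265.2, 201.9]
orientation: [0.643, 0.766, 0.001, 0.001]
wrist_force: [0.2, -0.0, 1.2]
gripper_width: 93.0
time: 20.43
tool_pos: [462.6, 265.4, 201.5]
orientation: [0.643, 0.766, 0.001, 0.001]
wrist_force: [-0.5, -0.2, -0.3]
gripper_width: 93.1
honey px 1468
ramp x -121.1875220054412 y -3.559649788776544
t 20.48 tcp [462.9 265.3 201.1] yaw 99.9 tilt 0.13 w 93.3 F [-0.4  0.2  0.2]
go tool mm [ -4.7  -2.9 194.1] rows/40: [-0.12 -0.07  4.85]
[104. 121.] 850 [409.5  57.2  14. ]
[207. 131.] 809 [402.4 149.9  14. ]
[ 22. 181.] 1087 [477.9 -18.5  14. ]
[ 74. 256.] 644 [545.9  29.2  14. ]
[362. 335.] 164 [583.1 332.5  14. ]
[157. 379.] 2568 [676.6 119.1  14. ]
[316. 410.] 3121 [686.2 301.2  14. ]
```

```bash
python3 -m handwheel '[[[0,0,0],[-0.12,-0.07,0.5],-1],[[0,0,0],[0,0,1],-1],[[0,0,0],[0,0,1],-1],[[0,0,0],[0,0,1],-1],[[0,0,0],[0,0,1],-1],[[0,0,0],[0,0,0.35],-1],[[0,0,0],[0,0,0],-1],[[0,0,0],[0,0,0],1],[[0,0,0],[0,0,0],1],[[0,0,0],[0,0,0],1],[[0,0,0],[0,0,0],1],[[0,0,0],[0,0,0],1]]' 20; python3 -m handwheel '[[[0,0,0],[0,0,0],1],[[0,0,0],[0,0,0],1],[[0,0,0],[0,0,0],1],[[0,0,0],[0,0,-1],1],[[0,0,0],[0,0,-1],1],[[0,0,0],[0,0,-1],1],[[0,0,1],[0,0,-0.5],1],[[0,0,1],[0,0,0],1],[[0,0,1],[0,0,0],1],[[0,0,1],[0,0,0],1],[[0,0,1],[0,0,0],1],[[0,0,1],[0,0,0],1]]';python3 -m handwheel '[[[0,0,1],[0,0,0],1],[[0,0,1],[0,0,0],1],[[0,0,1],[0,0,0],1],[[0,0,1],[0,0,0],1],[[0,0,1],[0,0,0],1],[[0,0,1],[0,0,0],1],[[0,0,1],[0,0,0],1],[[0,0,1],[0,0,0],1],[[0,0,1],[0,0,0],1],[[0,0,1],[0,0,0],1],[[0,0,1],[0,0,0],1],[[0,0,1],[0,0,0],1]]'; python3 -m handwheel '[[[0,0,0.3],[0,0.5,0],1],[[0,0,0],[0.01,0.9,0],1],[[0,0,0],[0.01,1,0],1],[[0,0,0],[0.01,1,0],1],[[0,0,0],[0.01,1,0],1],[[0,0,0],[0.01,1,0],1],[[0,0,0],[0.01,1,0],1],[[0,0,0],[0.01,1,0],1],[[0,0,0],[0.01,1,0],1],[[0,0,0],[0.01,1,0],1],[[0,0,0],[0.01,0.9,0],1],[[0,0,0],[0,0.5,0],1]]'; python3 -m handwheel '[[[0,0,0],[0,0.15,0],1],[[0,0,0],[0,0,0],1],[[0,0,0],[0,0,0],1],[[0,0,0],[0,0,0],1]]'; python3 - <<'E'
from h import *
togo([489.2,-178.5,10])
c=camera("wrist"); save(c,"w6.png")
E
```

```text
time: 21.48
tool_pos: [460.1, 260.0, 6.8]
orientation: [0.643, 0.766, 0.001, 0.0]
wrist_force: [0.3, 0.2, 0.0]
gripper_width: 64.0
time: 22.48
tool_pos: [459.3, 259.8, 146.3]
orientation: [0.821, 0.571, -0.0, 0.0]
wrist_force: [-0.2, -0.5, -1.0]
gripper_width: 54.6
time: 23.48
tool_pos: [459.3, 259.7, 146.2]
orientation: [0.996, 0.085, -0.0, 0.0]
wrist_force: [0.0, -1.2, -0.3]
gripper_width: 54.9
time: 24.48
tool_pos: [527.8, -171.0, 146.3]
orientation: [0.997, 0.072, 0.0, 0.001]
wrist_force: [0.9, 0.4, -0.1]
gripper_width: 55.0
time: 24.82
tool_pos: [528.0, -171.1, 146.2]
orientation: [0.997, 0.074, -0.0, -0.0]
wrist_force: [-0.6, 0.6, -0.0]
gripper_width: 54.9
t 24.82 tcp [ 528.  -171.1  146.2] yaw 8.5 tilt 0.06 w 54.9 F [-0.6  0.6 -0. ]
go tool mm [-39.4   1.7 136.2] rows/40: [-0.99  0.04  3.4 ]
```

View pics/w6.png

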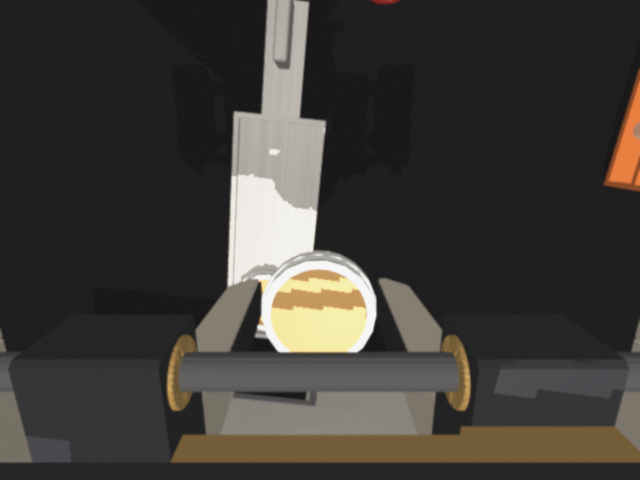

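Held dish centred; the turn was one row short, so I'll correct yaw, then lower.

```bash
python3 -m handwheel '[[[0,0,0.52],[0,0,0],1],[[0,0,0.52],[0,0,0],1],[[0,0,0],[-0.49,0.04,0],1],[[0,0,0],[-0.49,0.04,0.5],1],[[0,0,0],[0,0,0.9],1],[[0,0,0],[0,0,0.8],1],[[0,0,0],[0,0,0.5],1],[[0,0,0],[0,0,0.2],1],[[0,0,0],[0,0,0],1],[[0,0,0],[0,0,0],1],[[0,0,0],[0,0,0],1]]'; python3 - <<'E'
from h import *
togo([489.1,-176.5,10])
E
```

```text
time: 25.78
tool_pos: [490.7, -178.4, 31.8]
orientation: [1.0, 0.029, 0.001, 0.001]
wrist_force: [0.7, -0.1, 0.1]
gripper_width: 54.8
t 25.78 tcp [ 490.7 -178.4   31.8] yaw 3.3 tilt 0.16 w 54.8 F [ 0.7 -0.1  0.1]
go tool mm [-1.6 -2.  21.8] rows/40: [-0.04 -0.05  0.54]
```

```bash
python3 -m handwheel '[[[0,0,0],[-0.04,-0.04,0.2],1],[[0,0,0],[0,0,0.2],1],[[0,0,0],[0,0,0.14],1],[[0,0,0],[0,0,0],1],[[0,0,0],[0,0,0],1],[[0,0,0],[0,0,0],-1],[[0,0,0],[0,0,0],-1],[[0,0,0],[0,0,0],-1],[[0,0,0],[0,0,0],-1],[[0,0,0],[0,0,-0.6],-1],[[0,0,0],[0,0,-1],-1],[[0,0,0],[0,0,-1],-1]]';python3 -m handwheel '[[[0,0,0],[0,0,-1],-1],[[0,0,0],[0,-1,0],-1],[[0,0,0],[0,-1,0],-1],[[0,0,0],[0,-1,0],-1],[[0,0,0],[0.5,-0.8,0],-1],[[0,0,0],[0.7,-0.6,0],-1],[[0,0,0],[0.7,-0.5,0],-1],[[0,0,0],[0.5,-0.3,0],-1],[[0,0,0],[0,0,0],-1],[[0,0,0],[0,0,0],-1],[[0,0,0],[0,0,0],-1]]'; python3 - <<'E'
from h import *
c=camera("wrist"); save(c,"w7.png")
for o in whites(c): print(*o)
c=camera("side"); save(c,"s7.png")
for o in whites(c): 
    if o[0][1]>220: print(*o)
pose()
E
```

```text
time: 26.78
tool_pos: [486.5, -176.0, 112.8]
orientation: [1.0, 0.028, -0.002, -0.001]
wrist_force: [0.8, -0.7, 0.5]
gripper_width: 92.0
time: 27.7
tool_pos: [571.0, 36.3, 152.3]
orientation: [1.0, 0.029, -0.001, 0.0]
wrist_force: [-0.1, -0.2, 0.3]
gripper_width: 93.1
[625.  20.] 1374 [785.1 204.2  14. ]
[105.  69.] 986 [402.6 149.4  14. ]
[126. 190.] 916 [411.   58.6  14. ]
[290. 232.] 839 [547.   30.2  14. ]
[225. 313.] 1961 [491.2 -49.   14. ]
[228. 422.] 3892 [ 492.  -168.2   14. ]
[371. 261.] 1406 [ 483.1 -127.1   14. ]
[539. 339.] 1807 [75.2 10.6 14. ]
[216. 334.] 2786 [782.7 187.1  14. ]
[277. 328.] 442 [653.4 134.1  14. ]
t 27.8 tcp [570.9  35.7 152.6] yaw 3.2 tilt 0.05 w 92.6 F [ 0.  -0.4  0.2]
```

View pics/w7.png

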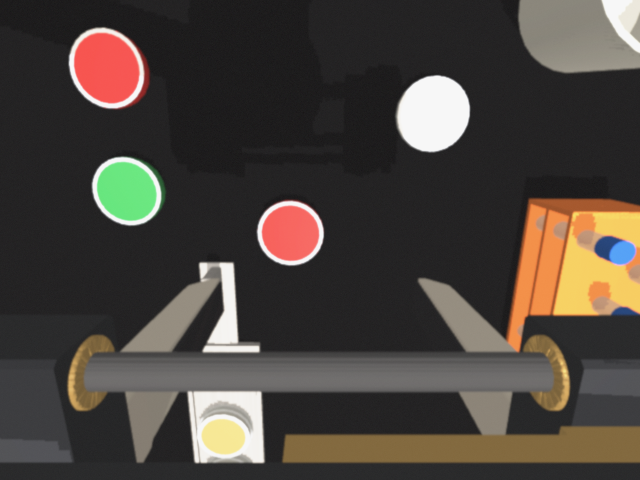

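Second dish is base-up in the tray (224,437). Third white at (433,113) is unmoved.

```bash
python3 -m handwheel '[[[0,0,0],[0.55,-0.57,0],-1],[[0,0,0],[0.55,-0.57,0],-1],[[0,0,0],[0.55,-0.57,0],-1],[[0,0,0],[0.55,-0.57,0],-1],[[0,0,-1],[0,0,0],-1],[[0,0,-1],[0,0,0],-1],[[0,0,-1],[0,0,0],-1],[[0,0,-1],[0,0,0],-1],[[0,0,-1],[0,0,0],-1],[[0,0,-1],[0,0,0],-1],[[0,0,-1],[0,0,0],-1],[[0,0,-1],[0,0,0],-1]]';python3 -m handwheel '[[[0,0,-1],[0,0,0],-1],[[0,0,-1],[0,0,0],-1],[[0,0,-1],[0,0,0],-1],[[0,0,-1],[0,0,0],-1],[[0,0,-1],[0,0,0],-1],[[0,0,-1],[0,0,0],-1],[[0,0,-1],[0,0,0],-1],[[0,0,-1],[0,0,0],-1],[[0,0,-1],[0,0,0],-1],[[0,0,-1],[0,0,0],-1],[[0,0,-1],[0,0,0],-1],[[0,0,-0.3],[0,0,0],-1]]';python3 -m handwheel '[[[0,0,0],[0,0,0],-1],[[0,0,0],[0,0,0],-1]]';python3 - <<'E'
from h import *
c=camera("wrist"); save(c,"w8.png")
for o in whites(c): print(*o)
togo([654.3,131,3])
E
```

```text
time: 28.8
tool_pos: [654.0, 131.2, 152.9]
orientation: [0.929, 0.37, -0.0, 0.0]
wrist_force: [0.7, 0.6, -0.5]
gripper_width: 92.9
time: 29.8
tool_pos: [654.0, 131.1, 152.9]
orientation: [0.643, 0.766, -0.0, -0.0]
wrist_force: [0.4, -0.0, -0.2]
gripper_width: 92.9
time: 29.97
tool_pos: [654.2, 131.5, 152.9]
orientation: [0.645, 0.764, -0.0, -0.0]
wrist_force: [0.1, -0.1, -0.4]
gripper_width: 93.4
[43.  2.] 251 [521.1 -94.4  14. ]
[210.  70.] 1133 [545.9  29.2  14. ]
[319. 228.] 3379 [654.  131.3  14. ]
[591. 280.] 837 [660.2 375.   14. ]
[412. 349.] 349 [753.5 235.9  14. ]
[157. 380.] 2307 [827.3   2.9  14. ]
t 30.02 tcp [654.3 131.7 152.9] yaw 99.6 tilt 0.0 w 93.1 F [ 1.2 -0.3  0.2]
go tool mm [-7.000e-01 -1.000e-01  1.499e+02] rows/40: [-0.02 -0.    3.75]
```

```bash
python3 -m handwheel '[[[0,0,0],[-0.01,0,1],-1],[[0,0,0],[0,0,1],-1],[[0,0,0],[0,0,1],-1],[[0,0,0],[0,0,0.5],-1],[[0,0,0],[0,0,0.2],-1],[[0,0,0],[0,0,0],-1],[[0,0,0],[0,0,0],1],[[0,0,0],[0,0,0],1],[[0,0,0],[0,0,0],1],[[0,0,0],[0,0,0],1],[[0,0,0],[0,0,0],1],[[0,0,0],[0,0,0],1]]' 20; python3 -m handwheel '[[[0,0,0],[0,0,0],1],[[0,0,0],[0,0,-1],1],[[0,0,0],[0,0,-1],1],[[0,0,0],[0,0,-1],1],[[0,0,0],[0,0,-1],1],[[0,0,0],[0.4,-0.1,0],1],[[0,0,0],[0.8,-0.2,0],1],[[0,0,0],[0.9,-0.2,0],1],[[0,0,0],[0.8,-0.2,0],1],[[0,0,0],[0.7,-0.2,0],1],[[0,0,0],[0.5,-0.1,0],1],[[0,0,0],[0,0,0],1]]';python3 -m handwheel '[[[0,0,0],[0,0,0],1],[[0,0,0],[0,0,0],1]]';python3 - <<'E'
from h import *
t=np.radians(10);e=np.array([580,284.8,0]);x=np.array([np.cos(t),np.sin(t),0])
togo(e+8*x+[0,0,127])
E
```

```text
time: 31.02
tool_pos: [654.9, 132.1, 5.3]
orientation: [0.644, 0.765, 0.0, 0.0]
wrist_force: [0.2, -0.1, -0.7]
gripper_width: 57.6
time: 32.02
tool_pos: [584.9, 291.2, 164.5]
orientation: [0.643, 0.766, 0.0, -0.001]
wrist_force: [0.5, 1.1, 0.1]
gripper_width: 55.5
time: 32.18
tool_pos: [587.5, 286.5, 164.4]
orientation: [0.644, 0.765, -0.0, 0.0]
wrist_force: [-0.4, -1.1, -0.8]
gripper_width: 55.4
t 32.18 tcp [587.5 286.5 164.4] yaw 99.8 tilt 0.04 w 55.4 F [-0.4 -1.1 -0.8]
go tool mm [-0.3  0.3 37.4] rows/40: [-0.01  0.01  0.94]
```

```bash
python3 -m handwheel '[[[0,0,0],[0,0,0.5],1],[[0,0,0],[0,0,0.3],1],[[0,0,0],[0,0,0.1],1],[[0,0,0],[0,0,0],1],[[0,0,0],[0,0,0],1],[[0,0,0],[0,0,0],1]]'; python3 -m handwheel '[[[0,0,0],[0,0,0],-0.6],[[0,0,0],[0,0,0],-1],[[0,0,0],[0,0,0],-1],[[0,0,0],[0,0,0],-1],[[0,0,0],[0,0,-0.3],-1],[[0,0,0],[0,0,-0.7],-1],[[0,0,0],[0,-0.5,-0.8],-1],[[0,0,0],[0,-1,0],-1],[[0,0,0],[0,-1,0],-1],[[0,0,0],[0,-0.7,0],-1],[[0,0,0],[0,0,0],-1],[[0,0,0],[0,0,0],-1]]'; python3 -m handwheel '[[[0,0,0],[0,0,0],-1]]'
python3 - <<'E'
from h import *
c=camera("wrist"); save(c,"w9.png"); exitdish(c)
E
```

```text
time: 32.68
tool_pos: [587.8, 286.6, 129.0]
orientation: [0.645, 0.764, 0.0, 0.0]
wrist_force: [0.2, 0.3, 0.2]
gripper_width: 55.2
time: 33.68
tool_pos: [460.5, 265.5, 202.3]
orientation: [0.644, 0.765, 0.001, 0.001]
wrist_force: [0.8, -0.3, -0.1]
gripper_width: 93.1
time: 33.77
tool_pos: [462.4, 265.6, 201.9]
orientation: [0.644, 0.765, 0.001, 0.001]
wrist_force: [-0.6, -0.0, 1.0]
gripper_width: 93.2
honey px 1498
ramp x -120.75784085810547 y 17.922732808175457
t 33.82 tcp [462.7 265.6 201.5] yaw 99.7 tilt 0.12 w 92.6 F [ 0.2  0.3 -0.6]
go tool mm [ 16.5  -2.4 194.5] rows/40: [ 0.41 -0.06  4.86]
```

```bash
python3 -m handwheel '[[[0,0,0],[0,0,0],-1],[[0,0,0],[0,0,0],-1],[[0,0,0],[0,0,0],-1],[[0,0,0],[0,0,0],-1]]' >/dev/null; python3 - <<'E'
from h import *
c=camera("wrist"); save(c,"w10.png"); exitdish(c)
E
```

```text
honey px 1505
ramp x -120.53581518068715 y 17.5475427783373
t 34.2 tcp [461.5 265.2 200.3] yaw 99.7 tilt 0.03 w 92.5 F [0.3 0.3 0.7]
go tool mm [ 16.3  -0.4 193.3] rows/40: [ 0.41 -0.01  4.83]
```

View pics/w10.png

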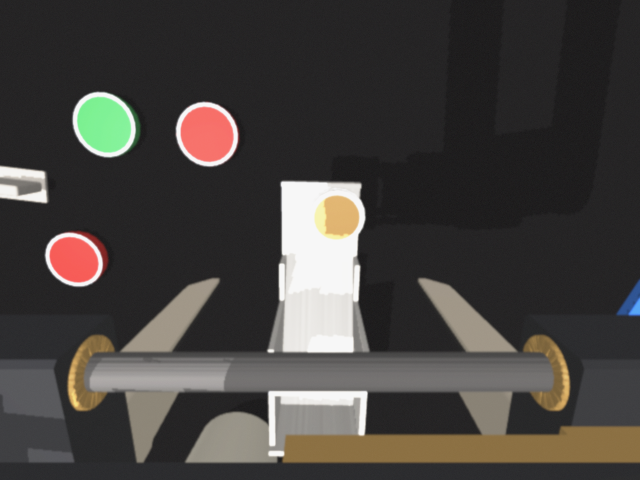

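The third dish is flat, base-up, 17 mm to the side of the foot plate at (339,215). It can be grasped.

```bash
python3 -m handwheel '[[[0,0,0],[0.41,-0.01,0.5],-1],[[0,0,0],[0,0,1],-1],[[0,0,0],[0,0,1],-1],[[0,0,0],[0,0,1],-1],[[0,0,0],[0,0,1],-1],[[0,0,0],[0,0,0.3],-1],[[0,0,0],[0,0,0],-1],[[0,0,0],[0,0,0],1],[[0,0,0],[0,0,0],1],[[0,0,0],[0,0,0],1],[[0,0,0],[0,0,0],1],[[0,0,0],[0,0,0],1]]' 20; python3 -m handwheel '[[[0,0,0],[0,0,0],1],[[0,0,0],[0,0,0],1],[[0,0,0],[0,0,0],1],[[0,0,0],[0,0,-1],1],[[0,0,0],[0,0,-1],1],[[0,0,0],[0,0,-1],1],[[0,0,1],[0,0,-0.5],1],[[0,0,1],[0,0,0],1],[[0,0,1],[0,0,0],1],[[0,0,1],[0,0,0],1],[[0,0,1],[0,0,0],1],[[0,0,1],[0,0,0],1]]';python3 -m handwheel '[[[0,0,1],[0,0,0],1],[[0,0,1],[0,0,0],1],[[0,0,1],[0,0,0],1],[[0,0,1],[0,0,0],1],[[0,0,1],[0,0,0],1],[[0,0,1],[0,0,0],1],[[0,0,1],[0,0,0],1],[[0,0,1],[0,0,0],1],[[0,0,1],[0,0,0],1],[[0,0,1],[0,0,0],1],[[0,0,1],[0,0,0],1],[[0,0,1],[0,0,0],1]]'; python3 -m handwheel '[[[0,0,1],[0,0,0],1],[[0,0,0.28],[0,0,0],1],[[0,0,0],[0,0,0],1]]'; python3 - <<'E'
from h import *
togo([486,-117.5,150])
E
```

```text
time: 35.2
tool_pos: [458.4, 281.5, 9.1]
orientation: [0.644, 0.765, 0.0, 0.0]
wrist_force: [0.5, 0.9, 0.9]
gripper_width: 64.3
time: 36.2
tool_pos: [457.8, 281.3, 148.7]
orientation: [0.822, 0.57, -0.0, -0.0]
wrist_force: [-0.1, 0.5, -1.2]
gripper_width: 55.0
time: 37.2
tool_pos: [457.8, 281.3, 148.5]
orientation: [0.997, 0.083, -0.0, 0.0]
wrist_force: [0.2, -0.2, -0.1]
gripper_width: 54.4
time: 37.45
tool_pos: [457.9, 281.3, 148.6]
orientation: [1.0, 0.03, -0.0, 0.0]
wrist_force: [0.1, 0.3, 0.4]
gripper_width: 54.4
t 37.45 tcp [457.9 281.3 148.6] yaw 3.4 tilt 0.01 w 54.4 F [0.1 0.3 0.4]
go tool mm [  4.5 399.8  -1.4] rows/40: [ 0.11  9.99 -0.03]
```

```bash
python3 -m handwheel '[[[0,0,0],[0.01,0.5,0],1],[[0,0,0],[0.01,1,0],1],[[0,0,0],[0.01,1,0],1],[[0,0,0],[0.01,1,0],1],[[0,0,0],[0.01,1,0],1],[[0,0,0],[0.01,1,0],1],[[0,0,0],[0.01,1,0],1],[[0,0,0],[0.01,1,0],1],[[0,0,0],[0.01,1,0],1],[[0,0,0],[0.01,0.8,0],1],[[0,0,0],[0.01,0.5,0],1],[[0,0,0],[0,0.2,0],1]]'; python3 -m handwheel '[[[0,0,0],[0,0,0.4],1],[[0,0,0],[0,0,0.8],1],[[0,0,0],[0,0,0.8],1],[[0,0,0],[0,0,0.5],1],[[0,0,0],[0,0,0.3],1],[[0,0,0],[0,0,0],1],[[0,0,0],[0,0,0],1],[[0,0,0],[0,0,0],1]]'; python3 - <<'E'
from h import *
c=camera("wrist"); save(c,"w11.png")
togo([485.6,-116.5,10])
E
```

```text
time: 38.45
tool_pos: [486.0, -120.9, 148.7]
orientation: [1.0, 0.029, 0.0, 0.001]
wrist_force: [0.8, -0.3, -0.6]
gripper_width: 54.6
time: 39.12
tool_pos: [486.5, -117.4, 37.5]
orientation: [1.0, 0.03, 0.001, 0.0]
wrist_force: [0.6, 0.4, 0.0]
gripper_width: 54.4
t 39.17 tcp [ 486.8 -117.7   37.8] yaw 3.4 tilt 0.13 w 54.5 F [ 1.  -0.1  0.8]
go tool mm [-1.2 -1.3 27.8] rows/40: [-0.03 -0.03  0.7 ]
```

View pics/w11.png

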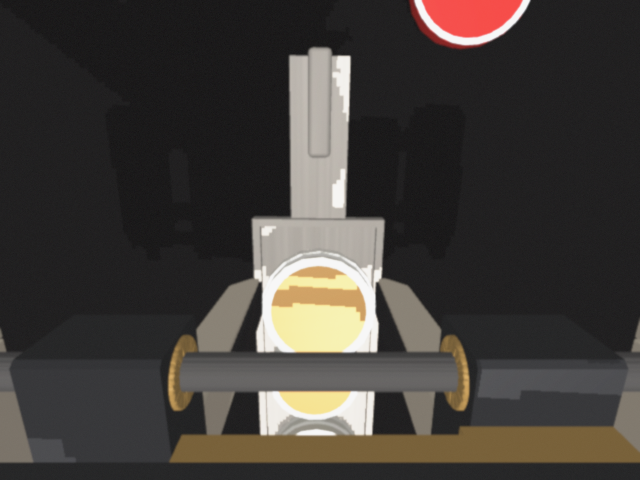

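Held dish is aligned with the tray's centre line (319); the neighbour is just beyond. Lower and release.

```bash
python3 -m handwheel '[[[0,0,0],[-0.01,-0.03,0.3],1],[[0,0,0],[0,0,0.25],1],[[0,0,0],[0,0,0.14],1],[[0,0,0],[0,0,0],1],[[0,0,0],[0,0,0],1],[[0,0,0],[0,0,0],-1],[[0,0,0],[0,0,0],-1],[[0,0,0],[0,0,0],-1],[[0,0,0],[0,0,0],-1],[[0,0,0],[0,0,-0.6],-1],[[0,0,0],[0,0,-1],-1],[[0,0,0],[0,0,-1],-1]]';python3 -m handwheel '[[[0,0,0],[0,0,-1],-1],[[0,0,0],[0,0,-1],-1],[[0,0,0],[0,-1,-0.2],-1],[[0,0,0],[0,-0.8,0],-1],[[0,0,0],[0,-0.5,0],-1],[[0,0,0],[0,0,0],-1],[[0,0,0],[0,0,0],-1],[[0,0,0],[0,0,0],-1]]'; python3 - <<'E'
from h import *
pose()
c=camera("wrist"); cv2.imwrite("pics/w12.png",c["color"][:,:,::-1])
c=camera("side")
k=cv2.resize(c["color"][100:320,300:460],None,fx=3.6,fy=2.7,interpolation=cv2.INTER_CUBIC); cv2.imwrite("pics/s12.png",k[:,:,::-1])
E
```

```text
time: 40.17
tool_pos: [484.0, -115.9, 113.2]
orientation: [1.0, 0.029, -0.002, -0.001]
wrist_force: [0.8, -0.8, -0.3]
gripper_width: 91.9
time: 40.83
tool_pos: [480.0, -25.2, 201.0]
orientation: [1.0, 0.029, 0.0, 0.0]
wrist_force: [-0.2, 0.5, 0.4]
gripper_width: 93.3
t 40.83 tcp [480.  -25.2 201. ] yaw 3.4 tilt 0.04 w 93.3 F [-0.2  0.5  0.4]
```

View pics/s12.png

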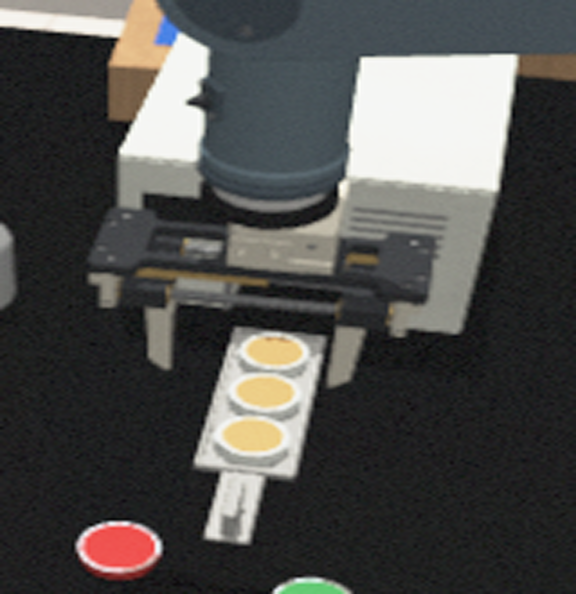

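All three dishes lie base-up in the tray. Incubator front top edge runs (122,155)-(498,190) in the crop. Next, the incubator pose.

```bash
python3 - <<'E'
from h import *
c=camera("side")
q=lambda x,y,z: at_z(c,(300+x/3.6,100+y/2.7),z)
a=q(122,155,190);b=q(498,190,190);d=q(461,331,0);print("side",a,b,d,np.degrees(np.arctan2(*(a-b)[[1,0]])),np.linalg.norm(a-b))
for n,z in(("slot_mouth",0),("start_top",205),("incubator",0)):
  print(n,[(round(r["p"],2),np.round(at_z(c,r["at"],z))) for r in mark_of("side",n)[:2]])
s=camera("scene"); 
for n,z in(("slot_mouth",0),("start_top",205),("incubator",0)):
  print(n,[(round(r["p"],2),r["at"],np.round(at_z(s,r["at"],z))) for r in mark_of("scene",n)[:2]])
k=cv2.resize(s["color"][120:300,110:310],None,fx=3.5,fy=3.2,interpolation=cv2.INTER_CUBIC); cv2.imwrite("pics/sc12.png",k[:,:,::-1])
E
```

```text
side [ 629.9221824  -310.89302676  190.        ] [ 354.1791514  -321.33765283  190.        ] [ 3.53738649e+02 -3.26696166e+02 -1.13686838e-13] 2.1692190575760404 275.9407714653597
slot_mouth [(0.92, array([ 495., -314.,    0.]))]
start_top []
incubator [(0.85, array([ 497., -438.,    0.]))]
slot_mouth [(0.88, [253.5, 245.8], array([ 499., -310.,    0.]))]
start_top [(0.61, [235.5, 167.9], array([ 499., -349.,  205.]))]
incubator []
```

View pics/sc12.png

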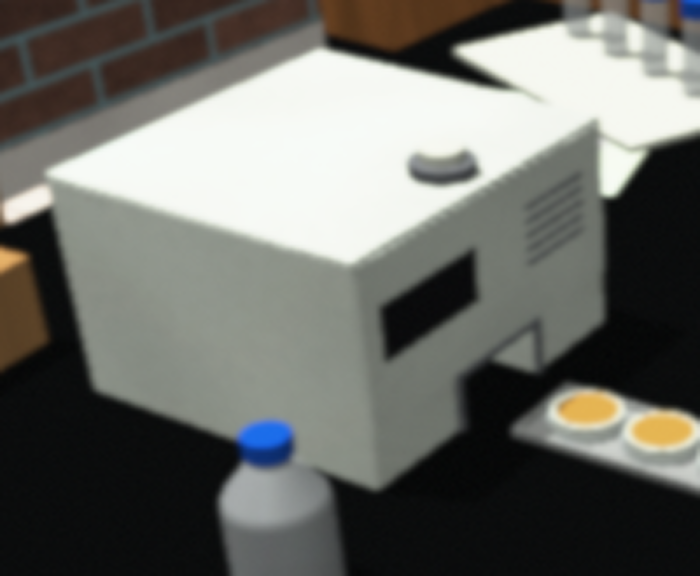

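```bash
python3 - <<'E'
from h import *
s=camera("scene")
q=lambda x,y,z: at_z(s,(110+x/3.5,120+y/3.2),z)
f=q(351,265,190);g=q(598,122,190);h=q(50,173,190);i=q(320,48,190)
b0=q(378,489,0);b1=q(605,322,0);s0=q(465,430,0);s1=q(541,373,0)
bt=q(443,152,205);hs=q(443,172,192)
ang=lambda u,v: np.degrees(np.arctan2(*(u-v)[[1,0]]))
for p in(f,g,h,i,b0,b1,s0,s1,bt,hs): print(np.round(p,1))
print("front top",ang(f,g),np.linalg.norm(f-g),"front bot",ang(b0,b1),np.linalg.norm(b0-b1),"side",ang(f,h)-90,"back",ang(h,i),"slot mid",(s0+s1)/2,ang(s0,s1))
E
```

```text
[ 637.7 -307.7  190. ]
[ 369.4 -310.7  190. ]
[ 641.3 -564.4  190. ]
[ 363.8 -576.1  190. ]
[ 633.7 -312.     0. ]
[ 358.7 -316.7    0. ]
[ 543.4 -309.5    0. ]
[ 449.8 -311.8    0. ]
[ 496.1 -348.5  205. ]
[ 501.6 -345.3  192. ]
front top 0.6545794692041927 268.2620734248851 front bot 0.979622947511359 275.0731693543127 side 0.8083989665049103 back 2.420662651081588 slot mid [ 496.60904637 -310.65744968    0.        ] 1.4142097402801317
```

```bash
python3 -m handwheel '[[[0,0,0],[0,0,1],-1],[[0,0,0],[0,0,1],-1],[[0,0,0],[0,0,1],-1],[[0,0,0],[0,0,0.9],-1],[[0,0,0],[0,0,0.6],-1],[[0,0,0],[0,0,0.3],-1],[[0,0,0],[0,0,0],-1],[[0,0,0],[0,0,0],1],[[0,0,0],[0,0,0],1],[[0,0,0],[0,0,0],1],[[0,0,0],[0,0,0],1],[[0,0,0],[0,0,0],1]]' 30; python3 -m handwheel '[[[0,0,0],[0,0,0],1],[[0,0,0],[0,0,0],1],[[0,0,0],[0,0,0],1],[[0,0,0],[0,0,0],1],[[0,0,0],[0,0,0],1],[[0,0,0],[0,0,0],1],[[0,0,0],[0,0,0],1],[[0,0,0],[0,0,0],1],[[0,0,0],[0,0,0],1],[[0,0,0],[0,0,0],1]]'; python3 - <<'E'
from h import *
togo([489.5,-24,8])
E
```

```text
time: 42.38
tool_pos: [480.7, -24.9, 10.1]
orientation: [1.0, 0.029, 0.001, 0.0]
wrist_force: [-0.2, -0.5, -0.3]
gripper_width: 63.9
time: 43.22
tool_pos: [480.1, -24.7, 9.0]
orientation: [1.0, 0.029, 0.0, -0.0]
wrist_force: [0.9, -0.3, -0.3]
gripper_width: 9.9
t 43.22 tcp [480.1 -24.7   9. ] yaw 3.3 tilt 0.01 w 9.9 F [ 0.9 -0.3 -0.3]
go tool mm [ 9.5 -0.1  1. ] rows/40: [ 0.24 -0.    0.03]
```

```bash
python3 -m handwheel '[[[0,0,0.09],[0.06,0,0],1],[[0,0,0.09],[0.06,0,0],1],[[0,0,0.09],[0.06,0,0],1],[[0,0,0.09],[0.06,0,0],1],[[0,0,0],[0,0,0],1],[[0,0,0],[0,0,0],1],[[0,0,0],[0,0,0],1]]'; python3 - <<'E'
from h import *
pose()
s=camera("scene"); k=cv2.resize(s["color"][190:300,210:370],None,fx=4.5,fy=4.5,interpolation=cv2.INTER_CUBIC); cv2.imwrite("pics/sc13.png",k[:,:,::-1])
E
```

```text
time: 43.8
tool_pos: [489.4, -24.0, 9.0]
orientation: [1.0, 0.013, -0.0, -0.0]
wrist_force: [-3.0, 1.1, 3.3]
gripper_width: 10.2
t 43.8 tcp [489.4 -24.    9. ] yaw 1.5 tilt 0.03 w 10.2 F [-3.   1.1  3.3]
```

View pics/sc13.png

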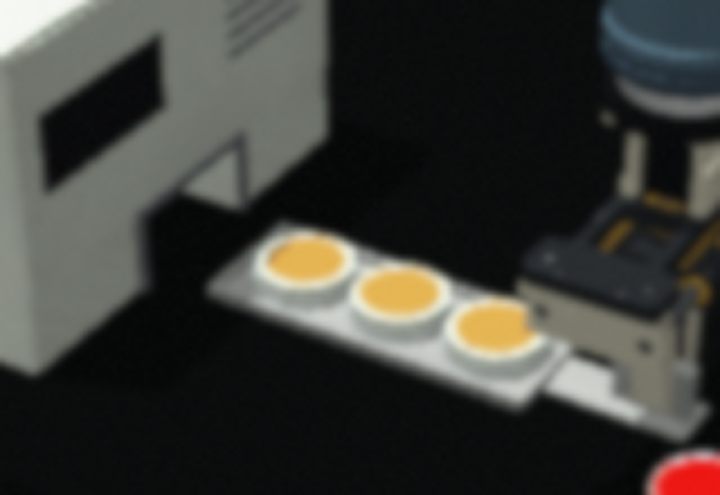

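Tray front corners (210,292) and (283,222), slot foot corners (148,290) and (243,208), dishes all in.

```bash
python3 - <<'E'
from h import *
s=camera("scene"); q=lambda x,y,z: at_z(s,(210+x/4.5,190+y/4.5),z)
a=q(210,292,4);b=q(283,222,6);l=q(148,290,0);r=q(243,208,0);n=q(522,407,3)
for p in(a,b,l,r,n): print(np.round(p,1))
print("tray mid",(a+b)/2,"slot mid",(l+r)/2,"side ang",np.degrees(np.arctan2((a-n)[0],-(a-n)[1])))
E
```

```text
[ 531.5 -276.1    4. ]
[ 456.3 -280.8    6. ]
[ 543.6 -309.3    0. ]
[ 449.3 -314.     0. ]
[527.4 -82.4   3. ]
tray mid [ 493.89317101 -278.41739591    5.        ] slot mid [ 496.44775932 -311.63076168    0.        ] side ang 1.234191393534238
```

```bash
python3 -m handwheel '[[[0,0,0],[0.02,0.05,0],1],[[0,0,0],[0.01,0.12,0],1],[[0,0,0],[0,0.2,0],1],[[0,0,0],[0,0.27,0],1],[[0,0,0],[0,0.3,0],1],[[0,0,0],[0,0.3,0],1],[[0,0,0],[0,0.3,0],1],[[0,0,0],[0,0.3,0],1],[[0,0,0],[0,0.25,0],1],[[0,0,0],[0,0.2,0],1],[[0,0,0],[0,0.12,0],1],[[0,0,0],[0,0.06,0],1]]'; python3 -m handwheel '[[[0,0,0],[0,0,0],1],[[0,0,0],[0,0,0],1]]'; python3 - <<'E'
from h import *
togo([495.6,-257,9])
E
```

```text
time: 44.9
tool_pos: [493.5, -123.9, 9.0]
orientation: [1.0, 0.013, 0.0, -0.0]
wrist_force: [-0.5, 3.3, 1.4]
gripper_width: 10.1
time: 45.07
tool_pos: [493.5, -123.5, 9.0]
orientation: [1.0, 0.014, 0.0, 0.0]
wrist_force: [-0.7, -2.0, -2.2]
gripper_width: 9.6
t 45.07 tcp [ 493.5 -123.5    9. ] yaw 1.6 tilt 0.06 w 9.6 F [-0.7 -2.  -2.2]
go tool mm [ -1.5 133.5   0.2] rows/40: [-0.04  3.34  0.  ]
```

```bash
python3 -m handwheel '[[[0,0,0],[0,0.08,0],1],[[0,0,0],[0,0.2,0],1],[[0,0,0],[0,0.3,0],1],[[0,0,0],[0,0.35,0],1],[[0,0,0],[0,0.35,0],1],[[0,0,0],[0,0.35,0],1],[[0,0,0],[0,0.35,0],1],[[0,0,0],[0,0.35,0],1],[[0,0,0],[0,0.3,0],1],[[0,0,0],[0,0.2,0],1],[[0,0,0],[0,0.1,0],1],[[0,0,0],[0,0.05,0],1]]'; python3 -m handwheel '[[[0,0,0],[0,0.05,0],1],[[0,0,0],[0,0.04,0],1],[[0,0,0],[0,0,0],1],[[0,0,0],[0,0,0],1]]'; python3 -m handwheel '[[[0,0,0],[0,0.05,0],1],[[0,0,0],[0,0.05,0],1],[[0,0,0],[0,0,0],1],[[0,0,0],[0,0,0],1]]'
```

```text
time: 46.07
tool_pos: [496.6, -242.8, 9.0]
orientation: [1.0, 0.013, -0.0, -0.0]
wrist_force: [-0.5, 3.6, 2.6]
gripper_width: 9.7
time: 46.4
tool_pos: [496.7, -245.6, 9.1]
orientation: [1.0, 0.014, -0.0, 0.0]
wrist_force: [-1.4, 0.6, 0.1]
gripper_width: 10.0
time: 46.73
tool_pos: [497.0, -250.0, 9.0]
orientation: [1.0, 0.014, 0.0, 0.0]
wrist_force: [0.5, 1.4, -0.8]
gripper_width: 9.7
```

Creep until the stop shows in the force.

```bash
python3 -m handwheel '[[[0,0,0],[0,0.05,0],1],[[0,0,0],[0,0.05,0],1],[[0,0,0],[0,0,0],1],[[0,0,0],[0,0,0],1]]' | grep -E 'pos|force'; python3 -m handwheel '[[[0,0,0],[0,0.05,0],1],[[0,0,0],[0,0,0],1],[[0,0,0],[0,0,0],1]]'| grep -E 'pos|force';  python3 -m handwheel '[[[0,0,0],[0,0.05,0],1],[[0,0,0],[0,0,0],1],[[0,0,0],[0,0,0],1]]'| grep -E 'pos|force';  python3 -m handwheel '[[[0,0,0],[0,0.05,0],1],[[0,0,0],[0,0,0],1],[[0,0,0],[0,0,0],1]]'| grep -E 'pos|force|width'
```

```text
tool_pos: [497.0, -254.2, 9.0]
wrist_force: [0.2, -0.3, -0.2]
tool_pos: [497.0, -255.9, 9.0]
wrist_force: [-0.4, 1.1, -0.6]
tool_pos: [496.9, -256.0, 9.0]
wrist_force: [1.3, 8.1, 3.0]
tool_pos: [496.8, -256.1, 9.0]
wrist_force: [1.7, 13.5, 6.5]
gripper_width: 10.0
```

At the stop (13 N). Release, rise, and look.

```bash
python3 -m handwheel '[[[0,0,0],[0,-0.03,0],0.7],[[0,0,0],[0,0,0],-0.3],[[0,0,0],[0,0,0],-0.3],[[0,0,0],[0,0,0],-0.3],[[0,0,0],[0,0,0],-0.3],[[0,0,0],[0,0,-0.5],-0.3],[[0,0,0],[0,0,-1],-0.3],[[0,0,0],[0,0,-1],-0.3],[[0,0,0],[0,0,-1],0],[[0,0,0],[0,0,-1],1],[[0,0,0],[0,0,-1],1],[[0,0,0],[0,0,-1],1]]' 20;python3 -m handwheel '[[[0,0,0],[0,-0.3,-0.7],1],[[0,0,0],[0,-0.3,0],1],[[0,0,0],[0,0,0],1],[[0,0,0],[0,0,0],1],[[0,0,0],[0,0,0],1]]'; python3 - <<'E'
from h import *
pose()
for cn in("wrist","side","scene"):
    c=camera(cn); save(c,cn+"14.png")
    for n,z in(("start_top",205),("tray_grip",22)):
        for r in mark_of(cn,n)[:2]: print(cn,n,round(r["p"],2),np.round(r["at"]),np.round(at_z(c,r["at"],z),1))
w=cv2.imread("pics/wrist14.png");s=cv2.imread("pics/side14.png")
cv2.imwrite("pics/m14.png",np.hstack([cv2.resize(w,(400,300)),cv2.resize(s[120:300,300:460],(267,300))]))
E
```

```text
time: 48.82
tool_pos: [496.7, -258.6, 271.3]
orientation: [1.0, 0.013, 0.0, 0.0]
wrist_force: [-0.1, -0.8, -0.5]
gripper_width: 38.4
time: 49.23
tool_pos: [495.7, -234.4, 295.1]
orientation: [1.0, 0.014, -0.001, -0.001]
wrist_force: [-0.2, -0.1, -0.3]
gripper_width: 4.9
t 49.23 tcp [ 495.7 -234.4  295.1] yaw 1.6 tilt 0.18 w 4.9 F [-0.2 -0.1 -0.3]
wrist start_top 0.64 [318. 392.] [ 498. -360.  205.]
wrist tray_grip 0.68 [317. 223.] [ 493.7 -262.6   22. ]
wrist tray_grip 0.44 [318. 390.] [ 501.5 -499.8   22. ]
side start_top 0.62 [386. 149.] [ 498.1 -364.1  205. ]
side tray_grip 0.53 [374. 224.] [ 499.8 -259.    22. ]
scene start_top 0.45 [236. 167.] [ 496.8 -350.5  205. ]
scene tray_grip 0.83 [269. 246.] [ 504.  -257.8   22. ]
scene tray_grip 0.56 [287. 367.] [806.1  -2.5  22. ]
```

View pics/m14.png

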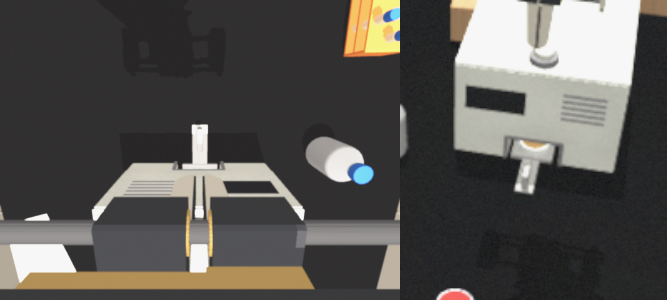

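Tray is fully in the slot with only the handle out. Triangulate the button.

```bash
python3 - <<'E'
from h import *
c=camera("wrist");r1=mark_of("wrist","start_top")[0]["at"]
s=camera("side");r2=mark_of("side","start_top")[0]["at"]
e=camera("scene");r3=mark_of("scene","start_top")[0]["at"]
A=np.zeros((3,3));b=np.zeros(3)
for cc,r in((c,r1),(s,r2),(e,r3)):
    o,d=ray(cc,r);d/=np.linalg.norm(d);P=np.eye(3)-np.outer(d,d);A+=P;b+=P@o
X=np.linalg.solve(A,b);print(X,[proj(k,X) for k in(c,s,e)],r1,r2,r3)
for z in(205,210,215): print(z,[proj(k,[498,-347,z]) for k in(s,e)])
togo([498,-348,230])
E
```

```text
[ 496.93182908 -349.78669595  211.06573392] [[315.4, 383.8], [386.0, 149.7], [235.7, 165.1]] [316.8, 387.8] [386.4, 148.5] [237.5, 167.2]
205 [[385.3, 152.2], [236.6, 167.9]]
210 [[385.4, 150.6], [236.4, 166.0]]
215 [[385.6, 149.0], [236.3, 164.0]]
t 49.98 tcp [ 496.5 -234.5  297.1] yaw 1.6 tilt 0.01 w 0.8 F [-0.6 -0.1  0.2]
go tool mm [ -1.5 113.5  67.1] rows/40: [-0.04  2.84  1.68]
```

```bash
python3 -m handwheel '[[[0,0,0],[0,0.7,0],1],[[0,0,0],[0,0.9,0],1],[[0,0,0],[-0.02,0.8,0],1],[[0,0,0],[0,0.45,0],1],[[0,0,0],[0,0,0.6],1],[[0,0,0],[0,0,0.6],1],[[0,0,0],[0,0,0.4],1],[[0,0,0],[0,0,0.2],1],[[0,0,0],[0,0,0],1],[[0,0,0],[0,0,0],1]]'; for i in 1; do python3 -m handwheel '[[[0,0,0],[0,0,0.1],1],[[0,0,0],[0,0,0.1],1],[[0,0,0],[0,0,0],1],[[0,0,0],[0,0,0],1]]'; done
```

```text
time: 50.82
tool_pos: [498.9, -348.5, 225.5]
orientation: [1.0, 0.014, 0.0, 0.0]
wrist_force: [-0.0, 0.7, -0.1]
gripper_width: 0.5
time: 51.15
tool_pos: [498.8, -348.5, 217.4]
orientation: [1.0, 0.014, 0.0, 0.0]
wrist_force: [0.9, 0.0, 1.0]
gripper_width: 0.5
```

```bash
G="grep -E pos|force"; python3 -m handwheel '[[[0,0,0],[0,0,0.1],1],[[0,0,0],[0,0,0],1],[[0,0,0],[0,0,0],1]]'|$G; python3 -m handwheel '[[[0,0,0],[0,0,0.06],1],[[0,0,0],[0,0,0],1],[[0,0,0],[0,0,0],1]]'|$G;python3 -m handwheel '[[[0,0,0],[0,0,0.06],1],[[0,0,0],[0,0,0],1],[[0,0,0],[0,0,0],1]]'|$G;python3 -m handwheel '[[[0,0,0],[0,0,0.06],1],[[0,0,0],[0,0,0],1],[[0,0,0],[0,0,0],1]]'|$G
```

```text
tool_pos: [498.6, -348.4, 212.9]
wrist_force: [-0.3, 0.1, -0.2]
tool_pos: [498.9, -348.6, 210.9]
wrist_force: [-0.2, 0.0, 1.6]
tool_pos: [498.9, -348.7, 208.5]
wrist_force: [0.5, 0.4, 2.6]
tool_pos: [498.9, -348.7, 206.3]
wrist_force: [-0.1, 0.2, 4.2]
```

```bash
G="grep -E pos|force"; python3 -m handwheel '[[[0,0,0],[0,0,0.05],1],[[0,0,0],[0,0,0],1],[[0,0,0],[0,0,0],1]]'|$G; python3 -m handwheel '[[[0,0,0],[0,0,0.04],1],[[0,0,0],[0,0,0],1],[[0,0,0],[0,0,0],1]]'|$G; python3 -m handwheel '[[[0,0,0],[0,0,-0.5],1],[[0,0,0],[0,0,-1],1],[[0,0,0],[0,0,-1],1],[[0,0,0],[0,-1,0],1],[[0,0,0],[0,-1,0],1],[[0,0,0],[0,-1,0],1],[[0,0,0],[0,-1,0],1],[[0,0,0],[0,-1,0],1],[[0,0,0],[0,-0.5,0],1],[[0,0,0],[0,0,0],1],[[0,0,0],[0,0,0],1],[[0,0,0],[0,0,0],1]]'; python3 - <<'E'
from h import *
pose()
s=camera("side");e=camera("scene")
a=cv2.resize(s["color"][110:310,180:420],(400,333));b=cv2.resize(e["color"][130:330,140:380],(400,333))
cv2.imwrite("pics/end.png",np.hstack([a,b])[:,:,::-1])
E
```

```text
tool_pos: [498.9, -348.7, 206.1]
wrist_force: [-3.0, 2.6, 13.2]
tool_pos: [499.0, -348.7, 206.0]
wrist_force: [-4.7, 3.6, 20.0]
time: 53.65
tool_pos: [492.8, -129.3, 301.9]
orientation: [1.0, 0.014, -0.0, 0.0]
wrist_force: [-1.5, 0.2, 0.7]
gripper_width: 0.6
t 53.65 tcp [ 492.8 -129.3  301.9] yaw 1.6 tilt 0.04 w 0.6 F [-1.5  0.2  0.7]
```

```bash
python3 - <<'E'
from h import *
for cn in("side","scene"):
    c=camera(cn)
    for n,z in(("tray_grip",22),("rack",0),("tub",0),("flask",0)):
        for r in mark_of(cn,n)[:1]: print(cn,n,round(r["p"],2),np.round(at_z(c,r["at"],z)))
print(robot.job_done())
E
```

```text
side tray_grip 0.79 [ 500. -267.   22.]
side tub 0.68 [754. 215.   0.]
side flask 0.58 [ 746. -278.    0.]
scene tray_grip 0.83 [ 495. -261.   22.]
scene rack 0.89 [790. -14.  -0.]
scene tub 0.57 [758. 218.   0.]
scene flask 0.66 [ 754. -276.    0.]
the job is handed in; nothing more can be done
None
```

I turned all three dishes over on the flip ramp and laid them lid-down in a row in the tray. I then slid the tray home and pressed the start button, and handed the job in at about 54 s of the 210 s allowed.

**Last checks**
- **Dishes:** the pictures before the slide showed all three honey side up and flat in the tray. After that only the front dish showed in the slot, so I did not re-check the other two inside.
- **Tray:** pushing met the stop at about 13 N, with the tool within 1–2 mm of the planned home position. Camera estimates of the handle came out 1–10 mm further in than planned, which I put down to detector error.
- **Button:** it bottomed out after about 5–6 mm, with the force rising sharply from 4 N to 20 N. I then backed the arm away. I did not confirm in a picture that the button came back up.
- **Rack, tub and bottle:** they read within about 1 cm of their starting positions.

**What went off plan**
- The third dish came to rest about 17 mm to the side on the ramp's foot plate and was picked up from there.
- The final picture could not be viewed because the 16-picture limit was reached, so the last check used the trained networks' readings only.

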